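# Clear the carving bench and walk the oak board home to the bench stop

### The arm

A 7-joint arm with a two-finger parallel gripper is mounted at the origin on the work surface. World frame = base frame: x ahead of the robot, y to its left, z up, the work surface at z = 0. Lengths are in m, angles in rad, forces in N, time in s.
With the tool pointing down it reaches from about 0.4 to 0.875 m from the base axis. Payload 6.5 kg.
Tool frame: the origin (TCP) lies at the very end of the fingers, on their centre line; the grasp point (between the pads) lies 19 mm behind it; z points along the fingers, y is the direction in which the jaws open and shut (so a half turn about z gives the same grasp; the last joint's range is limited). The gripper opens to 88 mm and grips with 3 to 60 N. Pads are 18 mm wide; open, the fingers measure 123 mm over their backs; the gripper's body (75 mm by 187 mm) begins 45 mm behind the grasp point.
Start: joints at [1.246, 0.536, -0.004, 1.538, 0.003, 1.067, -0.071], TCP at [0.166, -0.628, 0.217] pointing down, gripper open.
Joint ranges: [-2.7, 2.7], [-0.37, 2.16], [-1.27, 1.26], [0.24, 2.4], [-1.31, 4.45], [0.19, 1.91], [-2.76, 2.76]. Speed limits (rad/s): [2.39, 2.39, 3.14, 3.14, 3.14, 3.14, 3.14].

### API

Orientations are given as a unit quaternion [x, y, z, w].
In Python, from cell import telemetry, imaging, close_job gives the robot as it stands. The module is installed in compiled form; this text tells all that it offers.
- The arm moves only by the shell command python3 -m jog 'ROWS' [OPENING] [FORCE]. ROWS is JSON, a list of rows, each a list of 2 entries, a list of its own where there are three numbers: the shift along the tool's x, y, z in units of 0.02 m (1.0 is 0.02 m), then the turn about the tool's z in units of 5 degrees (1.0 is 5 degrees). In form: [[[tx, ty, tz], turn], ...]. A call has 1 to 10 rows; each row shifts and turns the commanded pose from where the row before left it, along the tool's axes as they then stand; what a row does not reach is not made up. A row lasts 1/10 s, in which the tool goes at most 50 mm and 8.59 degrees, less where a joint would pass 70% of its speed; a pose out of reach is approached as far as the arm can. A call with a number of a shift or a turn outside -1 to 1 is refused whole. A call with a gripper value outside its range is refused whole. OPENING is the closure, from -1 (fully open) to 1 (shut), so that 0 is half open, set as the call begins (- or left out, the last holds). The fingers move at their own pace and stop on an object; FORCE is the grip in N (left out, the last holds). Time passes only in rows, so rows that do not move let the fingers close. It gives the time, the measured TCP pose, the force and the opening at its end, in the units of the state.
- telemetry.get_obs(): the state, without advancing time (a new reading comes with each control period).
- imaging.get_image(name): name is "side" or "top"; returns a dict with "frame" (384x512x3 uint8, red, green, blue), "fov_y" (degrees; the focal length in pixels is half the picture's height over the tangent of half this angle, whatever the lens; pixels are square), "cx", "cy" (the principal point, pixels), "R" (3x3) and "t" (3): a world point X has camera coordinates R X + t. Camera axes: x right, y down, z forward; pixel columns grow to the right and rows downward; lengths in m; the calibration is good to about 2 mm. A picture is of the moment at which its call begins. There is no depth.
- close_job(): hands the job in, once; it reports no verdict.
The state is a dict: "time": time; "joint_positions": joint angles; "qvel": joint speeds; "joint_torque": joint torques, N m; "tool_pos": TCP position; "tcp_rot": TCP orientation; "contact_force": force on the tool from outside, world axes, zero at the start; "torque": the same for the moment, N m; "grip_width": opening from 0.0 (shut) to 1.0 (fully open).
Only numpy, scipy, OpenCV 4.12 (cv2) and the standard library are available. Lean on these libraries where they do the work, as an engineer would, in place of code of your own. Each camera call takes 0.05 s, during which the arm holds its last target.

### The job

Get the carving bench ready for the next session: pick the wood offcuts out of the way into the green scrap tub, and put the finished brackets away, left-hand ones in the blue crate on the robot's left and right-hand ones in the blue crate on its right. Once the offcuts are in the tub, walk the heavy oak board forward, away from the robot, by pushing its two plain rear corners in turn, a little at a time so that it never swings more than about 20 degrees out of line with the stop, until its whole front edge lies flush against the bench stop. Keep off the fresh carving in the middle of the board's rear edge, and leave the gouges, the tin and the sanding block where they are.

Things in the scene. Friction and masses are not known exactly. Their poses are not given: they have to be found in the camera images.
- board: Heavy oak board, about 1.6 kg, 120 mm deep (x), 240 wide (y), 50 high, leaf relief on top, loose on the bench. Origin: middle of its underside; x forward (from robot to stop), z up. Rear face at x = -60 mm; push it only on its plain ends (|y| 70 to 120 mm). Some 5 to 15 N on a corner slides that corner forward while the board turns about a point near its other end.
- carving: Fresh carved moulding fixed along the middle of the board's rear face, not to be touched: 140 mm wide (y), sticking 19 mm out of the rear face, from 7 to 43 mm above the bench. Origin: on the rear face, middle of its width, at the board's underside; axes as the board's, the moulding lies towards -x.
- board_front_left (a point): Lower front left corner of the board (at board x = +60, y = +120 mm).
- board_front_right (a point): Lower front right corner of the board (at board x = +60, y = -120 mm).
- stop: Bench stop: a fixed wooden batten 380 mm long (its y), 35 mm deep (x) and 35 mm high, beyond the board. Origin: middle of the lower edge of the face that looks to the board and the robot; x points away from the robot into the batten. The face is the plane x = 0 of this frame.
- scrap_tub: Green open tub for scrap, fixed, outer 160 x 160 mm (rim lip to 172 mm), 50 mm high, walls and floor 5 mm. It stands to the left or the right of the robot, beyond the crate there. Origin: middle of its underside, z up.
- crate_left: Blue open crate on the robot's left (+y), fixed, for left-hand brackets; a pale outline of one on its floor. Outer 150 x 150 mm, 45 mm high, walls and floor 5 mm. Origin: middle of its underside, z up.
- crate_right: Blue open crate on the robot's right (-y), fixed, for right-hand brackets; otherwise as the left one.
- offcut_a: Offcut block of pale wood, 46 x 34 x 30 mm, 35 g. Origin: middle of its underside. x along the first size, z up. May be absent.
- offcut_b: Rebated (stepped) offcut of pale wood, 50 x 36 mm, 16 mm high, with a step 20 mm wide up to 30 mm height along its -y side, 32 g. Origin: middle of its underside. x along the first size, z up. May be absent.
- offcut_c: Offcut stick of pale wood, 50 x 26 x 30 mm, 26 g. Origin: middle of its underside. x along the first size, z up. May be absent.
- offcut_d: Offcut of pale wood with a dark glue line, 40 x 40 x 28 mm, 34 g. Origin: middle of its underside. x along the first size, z up. May be absent.
- left_a: Left-hand bracket: seen with the front face up and the long leg pointing away from you towards the corner, the short leg points left (+y). Oak L, 26 mm thick, flat with its front face (two brass plates) up; legs 20 mm wide; long leg x -40 to +40 mm, short leg x 20 to 40 mm, reaching 45.5 mm from the long leg's centre line; 45 g. Origin: underside, middle of the long leg; x along it towards the corner, z up. May be absent.
- left_b: Left-hand bracket: seen with the front face up and the long leg pointing away from you towards the corner, the short leg points left (+y). Oak L, 26 mm thick, flat with its front face (two brass plates) up; legs 20 mm wide; long leg x -40 to +40 mm, short leg x 20 to 40 mm, reaching 45.5 mm from the long leg's centre line; 45 g. Origin: underside, middle of the long leg; x along it towards the corner, z up. May be absent.
- right_a: Right-hand bracket, the mirror image: seen so, the short leg points right (-y). Oak L, 26 mm thick, flat with its front face (two brass plates) up; legs 20 mm wide; long leg x -40 to +40 mm, short leg x 20 to 40 mm, reaching 45.5 mm from the long leg's centre line; 45 g. Origin: underside, middle of the long leg; x along it towards the corner, z up. May be absent.
- right_b: Right-hand bracket, the mirror image: seen so, the short leg points right (-y). Oak L, 26 mm thick, flat with its front face (two brass plates) up; legs 20 mm wide; long leg x -40 to +40 mm, short leg x 20 to 40 mm, reaching 45.5 mm from the long leg's centre line; 45 g. Origin: underside, middle of the long leg; x along it towards the corner, z up. May be absent.
- stone_tray: Fixed tray of sharpening stones, 150 x 140 mm, 34 mm high, on the side where the scrap tub is not. Origin: middle of its underside. Not part of the job.
- gouge_near: Carving gouge lying between the robot and the board, 230 mm long along its x, handle (27 mm thick) to -x. Leave alone. Origin: on the bench under the end of its handle's ferrule.
- gouge_far: Carving gouge lying beyond the stop, 220 mm long, as the other. Leave alone.
- wax_tin: Brass-coloured tin, 70 mm across, 50 mm tall. Leave alone. Origin: middle of its underside.
- sanding_block: Cork sanding block, 50 x 95 x 35 mm high, beyond the left end of the stop. Leave alone. Origin: middle of its underside.
Not all that is in view belongs to the job. Leave any black or purple look-alike of the left_a alone.

How it is judged:
By the outcome, as a careful person would: the job done as asked, in the order asked, and still so for the second after the job is handed in, with the robot touching nothing.
Of offcut_a, offcut_b, offcut_c, offcut_d only 2 to 4 are there at a start; the rules pass over those that are not, and their reading is None.
Of left_a, left_b, right_a, right_b only 3 to 4 are there at a start; the rules pass over those that are not, and their reading is None.
At some moment in a run one of offcut_a, offcut_b, offcut_c, offcut_d, left_a, left_b, right_a, right_b may be knocked a few centimetres aside while the robot is not near it.
Once in a run the grip may slacken for a moment while it holds something.
It also fails if it takes over 210 s, if anything falls off the work surface, if the arm or the gripper's body presses on something with over 40 N, if the wrist force passes 120 N, or if a joint passes its speed limit or range.

## Working session

There is one attempt and no reset: what is moved stays moved. The work goes in short steps, Python scripts to look and compute and a shell command to move; the robot and the scene stay as the last step left them, time stands still between calls to the robot, and variables do not carry over. Pictures are saved under pics/ and viewed, and the job is handed in when it is done.

```bash
ls; mkdir -p pics; python3 - <<'E'
from cell import telemetry, imaging
import cv2,json,pickle
o=telemetry.get_obs(); print(o)
for n in("top","side"):
    d=imaging.get_image(n); cv2.imwrite(f"pics/{n}0.png",d["frame"][:,:,::-1]); pickle.dump(d,open(f"pics/{n}0.pkl","wb"))
    print(n,{k:v for k,v in d.items() if k!="frame"})
E
```

```text
pics
{'time': 0.0, 'joint_positions': array([ 1.24579855,  0.53716742, -0.00445586,  1.5388537 ,  0.00258801,
        1.06730658, -0.07120554]), 'qvel': array([ 0.00148817, -0.00108829, -0.00096929, -0.00050333, -0.00083494,
        0.00097719,  0.00010564]), 'joint_torque': array([ 9.42220458e-05, -5.70979965e+01,  9.90785994e-01, -2.51611269e+01,
       -5.62683481e-02,  1.78704166e-02,  1.34418156e-04]), 'tool_pos': array([ 0.16617534, -0.62772634,  0.21604571]), 'tcp_rot': array([ 9.91634404e-01,  1.29075408e-01, -1.64777377e-04, -8.48813803e-04]), 'contact_force': array([ 0.07416222,  0.61785648, -0.79991553]), 'torque': array([ 0.03208826,  0.0361425 , -0.01974879]), 'grip_width': 1.0026540500548318}
top {'fov_y': 56.57968295756878, 'cx': 251.1990887215279, 'cy': 191.43518106126723, 'R': array([[-0.0031946 , -0.99974474, -0.02236621],
       [-0.99878009,  0.00429206, -0.04919264],
       [ 0.04927608,  0.02218177, -0.99853885]]), 't': array([0.04359697, 0.50268735, 0.9672514 ])}
side {'fov_y': 54.694434708687616, 'cx': 254.82864991667756, 'cy': 184.13639403778237, 'R': array([[-0.94642537, -0.32221308,  0.02139502],
       [-0.20953436,  0.56234346, -0.79991574],
       [ 0.24571196, -0.76154354, -0.59973083]]), 't': array([0.48461853, 0.12591204, 1.23703302])}
```

```bash
python3 - <<'E'
import cv2
for n in("top","side"):
    a=cv2.imread(f"pics/{n}0.png"); cv2.imwrite(f"pics/{n}0b.png",cv2.resize(a,(800,600),interpolation=cv2.INTER_CUBIC))
E
```

```text
(no output)
```

View pics/top0b.png

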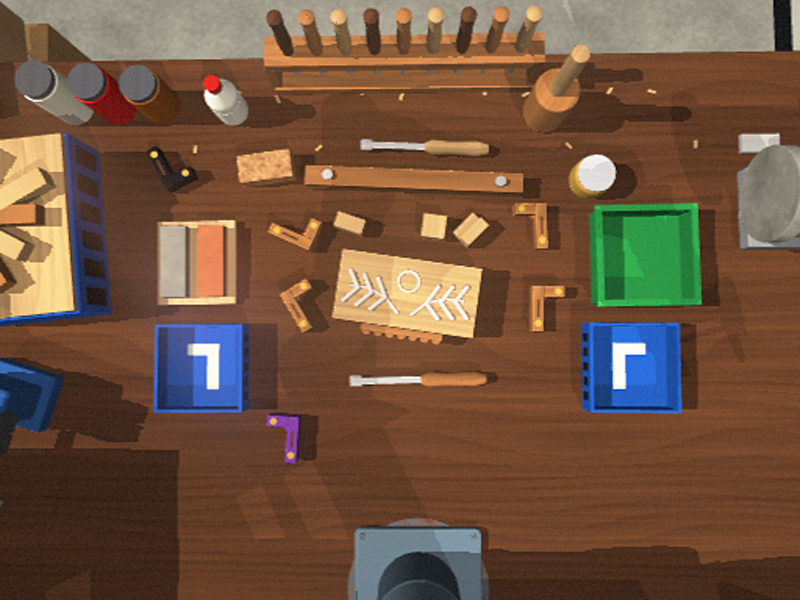

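View pics/side0b.png

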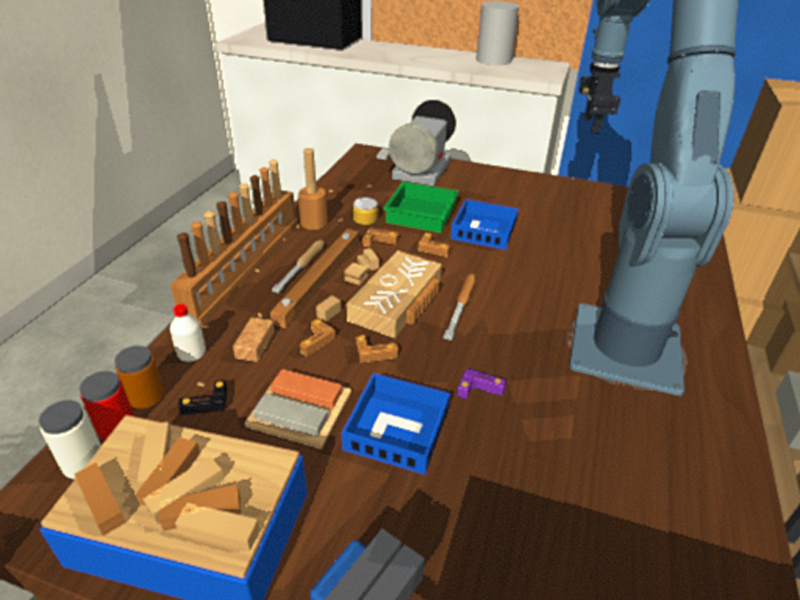

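```bash
python3 - <<'E'
import cv2
a=cv2.imread("pics/top0.png"); c=a[120:260,160:370]; cv2.imwrite("pics/z1.png",cv2.resize(c,None,fx=3.8,fy=3.8,interpolation=cv2.INTER_CUBIC))
a=cv2.imread("pics/side0.png"); c=a[110:250,140:320]; cv2.imwrite("pics/z2.png",cv2.resize(c,None,fx=4,fy=4,interpolation=cv2.INTER_CUBIC))
E
```

```text
(no output)
```

View pics/z1.png

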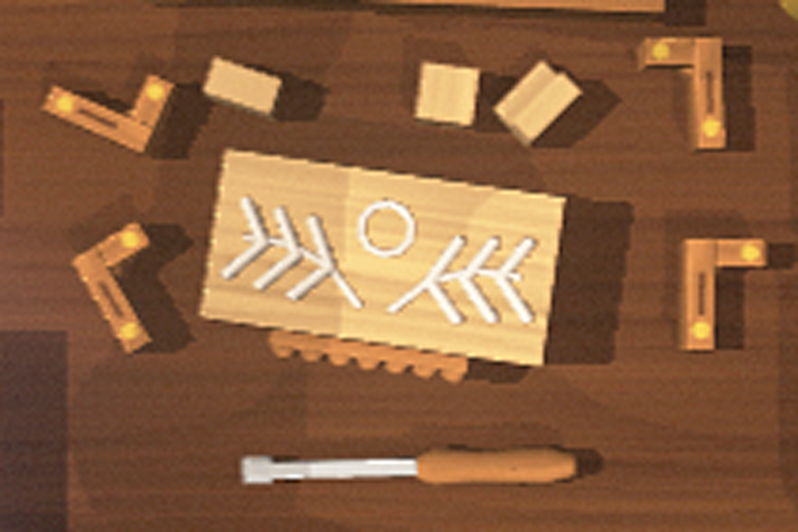

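View pics/z2.png

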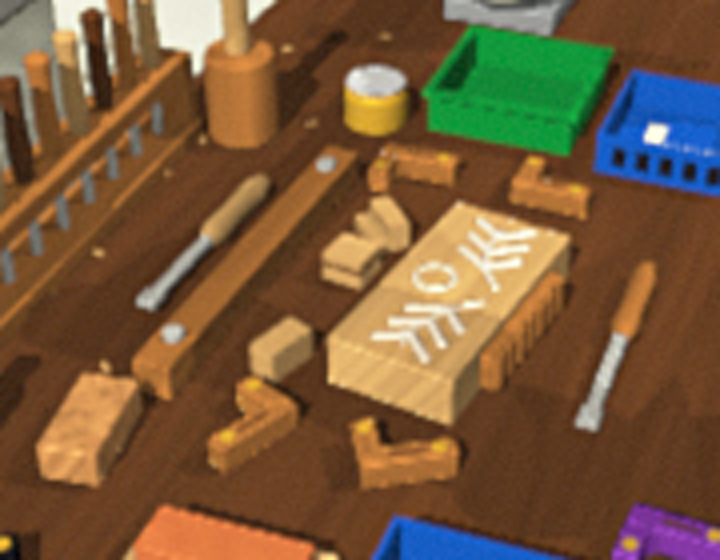

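```bash
cat > h.py <<'E'
import numpy as np, cv2, pickle
from scipy.optimize import minimize
def snap(tag):
    from cell import imaging
    out={}
    for n in("top","side"):
        d=imaging.get_image(n); pickle.dump(d,open(f"pics/{n}_{tag}.pkl","wb")); out[n]=d
        cv2.imwrite(f"pics/{n}_{tag}.png",np.ascontiguousarray(d["frame"][:,:,::-1]))
    return out
def load(tag): return {n:pickle.load(open(f"pics/{n}_{tag}.pkl","rb")) for n in("top","side")}
def f_of(d): return d["frame"].shape[0]/2/np.tan(np.radians(d["fov_y"]/2))
def proj(d,P):
    C=np.atleast_2d(P)@d["R"].T+d["t"]; f=f_of(d)
    return np.c_[d["cx"]+f*C[:,0]/C[:,2], d["cy"]+f*C[:,1]/C[:,2]]
def back(d,uv,z):
    f=f_of(d); uv=np.atleast_2d(uv); r=np.c_[(uv[:,0]-d["cx"])/f,(uv[:,1]-d["cy"])/f,np.ones(len(uv))]@d["R"]
    c=-d["R"].T@d["t"]; return c+r*((z-c[2])/r[:,2])[:,None]
def box(x0,x1,y0,y1,z0,z1): return np.array([[x,y,z] for x in(x0,x1) for y in(y0,y1) for z in(z0,z1)])/1000
M={'left':[box(-40,40,-10,10,0,26),box(20,40,-10,45.5,0,26)],
'right':[box(-40,40,-10,10,0,26),box(20,40,-45.5,10,0,26)],
'a':[box(-23,23,-17,17,0,30)],'c':[box(-25,25,-13,13,0,30)],'d':[box(-20,20,-20,20,0,28)],
'b':[box(-25,25,-18,18,0,16),box(-25,25,-18,2,0,30)],
'board':[box(-60,60,-120,120,0,50)],'carv':[box(-79,-60,-70,70,7,43)],
'stop':[box(0,35,-190,190,0,35)],'tub':[box(-80,80,-80,80,0,50)],'crate':[box(-75,75,-75,75,0,45)],
'tin':[box(-35,35,-35,35,0,50)]}
def T(p,P):
    c,s=np.cos(p[2]),np.sin(p[2]); return np.c_[p[0]+c*P[:,0]-s*P[:,1],p[1]+s*P[:,0]+c*P[:,1],P[:,2]+(p[3] if len(p)>3 else 0)]
S=4
def sil(d,p,name):
    m=np.zeros((384*S,512*S),np.uint8)
    for b in M[name]:
        uv=proj(d,T(p,b)); h=cv2.convexHull(np.round((uv+.5)*S*16-8).astype(np.int32)[:,None])
        cv2.fillConvexPoly(m,h,1,shift=4)
    return m
def overlay(im,tag,items,name):
    for n in im:
        a=cv2.resize(np.ascontiguousarray(im[n]["frame"][:,:,::-1]),None,fx=S,fy=S,interpolation=cv2.INTER_CUBIC)
        for nm,p in items:
            for b in M[nm]:
                h=cv2.convexHull(np.round((proj(im[n],T(p,b))+.5)*S).astype(np.int32)[:,None]); cv2.polylines(a,[h],True,(255,255,0),1)
                top=b[b[:,2]==b[:,2].max()][[0,1,3,2]]
                cv2.polylines(a,[np.round((proj(im[n],T(p,top))+.5)*S).astype(np.int32)[:,None]],True,(0,255,0),1)
        cv2.imwrite(f"pics/{name}_{n}.png",a)
E
python3 - <<'E'
from h import *
im={n:pickle.load(open(f"pics/{n}0.pkl","rb")) for n in("top","side")}
for n in im: pickle.dump(im[n],open(f"pics/{n}_0.pkl","wb"))
t=im["top"]
def bk(p,z,s=3.8,o=(160,120)): return back(t,np.array(p)/s+np.array(o)-.4,z)[:,:2].round(4).tolist()
def b8(p,z): return back(t,np.array(p)*.64-.2,z)[:,:2].round(4).tolist()
print('board',bk([(227,150),(565,198),(543,365),(202,318)],.05))
print('stop',b8([(307,184),(523,192),(306,166),(523,174)],.035), b8([(305,166),(523,176)],.035))
print('tub',b8([(596,204),(697,204),(700,305),(593,305)],.05))
print('crL',b8([(155,325),(242,325),(242,411),(155,411)],.045))
print('crR',b8([(585,323),(680,323),(681,411),(588,411)],.045))
print('a',bk([(217,58),(281,75),(272,110),(205,92)],.03))
print('d',bk([(422,63),(480,66),(474,124),(418,122)],.028))
print('b',bk([(542,62),(581,92),(530,145),(495,108)],.03))
print('B1',bk([(66,103),(145,140),(156,90)],.026))
print('B2',bk([(128,330),(92,258),(130,240)],.026))
print('B3',bk([(711,128),(706,50),(660,50)],.026))
print('B4',bk([(701,330),(698,252),(750,253)],.026))
E
```

```text
board [[0.5876, 0.1254], [0.5525, -0.1101], [0.4368, -0.0936], [0.4701, 0.1427]]
stop [[0.7038, 0.1901], [0.6864, -0.1841], [0.7356, 0.192], [0.7179, -0.1846]] [[0.7356, 0.1938], [0.7144, -0.1845]]
tub [[0.6612, -0.3035], [0.6598, -0.4724], [0.4895, -0.4723], [0.4902, -0.2949]]
crL [[0.4592, 0.4486], [0.4587, 0.2987], [0.3131, 0.2972], [0.3131, 0.446]]
crR [[0.4601, -0.2826], [0.4596, -0.4408], [0.3132, -0.4383], [0.3132, -0.2847]]
a [[0.6568, 0.1349], [0.6442, 0.0889], [0.619, 0.0954], [0.6323, 0.1435]]
d [[0.6525, -0.0121], [0.65, -0.0535], [0.6082, -0.0489], [0.61, -0.009]]
b [[0.6521, -0.0976], [0.6304, -0.125], [0.5926, -0.0884], [0.6193, -0.0638]]
B1 [[0.6258, 0.2445], [0.5986, 0.1872], [0.6348, 0.1794]]
B2 [[0.4621, 0.1988], [0.5137, 0.225], [0.5265, 0.1977]]
B3 [[0.6045, -0.2177], [0.6607, -0.215], [0.661, -0.1823]]
B4 [[0.4607, -0.2083], [0.516, -0.207], [0.5152, -0.2437]]
```

```bash
cat >> h.py <<'E'
def mask(d,thr=None):
    f=cv2.resize(d["frame"],None,fx=S,fy=S,interpolation=cv2.INTER_LINEAR).astype(int)
    return ((f[:,:,0]>135)&(f[:,:,0]-f[:,:,2]>40)|(f[:,:,0]>185)).astype(np.uint8)
def fit(im,p0,name,cams=("top","side"),R=30):
    ms={n:mask(im[n]) for n in cams}
    def cost(p,ret=False):
        c=0
        for n in cams:
            s=sil(im[n],p,name); ctr=proj(im[n],[p0[0],p0[1],.015])[0]*S; r=R*S
            y0,y1,x0,x1=[int(v) for v in(max(ctr[1]-r,0),ctr[1]+r,max(ctr[0]-r,0),ctr[0]+r)]
            a,b=s[y0:y1,x0:x1],W[n][y0:y1,x0:x1]
            c+=1-(a&b).sum()/((a|b).sum())
        return c
    W={}
    for n in cams:  # keep components overlapping the (dilated) guess
        g=cv2.dilate(sil(im[n],p0,name),np.ones((9,9))); W[n]=ms[n]&cv2.dilate(g,np.ones((21,21)))
    x0=np.array(p0,float); sc=np.array([.006,.006,.08])
    sim=np.vstack([x0]+[x0+np.eye(3)[i]*sc for i in range(3)])
    r=minimize(cost,x0,method="Nelder-Mead",options=dict(initial_simplex=sim,maxiter=120,xatol=2e-4,fatol=1e-4))
    return r.x,r.fun
E
cat > fit0.py <<'E'
from h import *
im=load("0")
for n in im: cv2.imwrite(f"pics/mask_{n}.png",cv2.resize(mask(im[n])*255,(800,600)))
G={'c':('c',(.638,.116,1.31)),'d':('d',(.630,-.031,.0)),'b':('b',(.6235,-.094,.79)),
'B1':('left',(.612,.216,-2.01)),'B2':('right',(.488,.212,.47)),'B3':('left',(.633,-.2165,.05)),'B4':('right',(.488,-.2077,.02)),
'board':('board',(.5118,.0161,-.148))}
import json
out=[]
for k,(nm,p) in G.items():
    bests=[fit(im,p,nm,R=70 if nm=='board' else 30)]
    if k=='b': bests+=[fit(im,(p[0],p[1],p[2]+np.pi),nm)]
    b=min(bests,key=lambda q:q[1]); print(k,nm,b[0].round(4),round(np.degrees(b[0][2]),1),[round(q[1],3) for q in bests]); out.append((nm,b[0].tolist()))
json.dump(out,open("fit0.json","w"))
out+=[('stop',(.6951,.003,-.0465)),('tub',(.575,-.386,0)),('crate',(.386,.372,0)),('crate',(.386,-.362,0))]
overlay(im,"0",out,"ov0")
a=cv2.imread("pics/ov0_top.png"); cv2.imwrite("pics/ov0_t.png",cv2.resize(a[460:1080,320:1800],(800,335),interpolation=cv2.INTER_AREA))
cv2.imwrite("pics/ov0_t1.png",a[480:900,600:1400])
a=cv2.imread("pics/ov0_side.png"); cv2.imwrite("pics/ov0_s.png",a[480:980,550:1350])
E
python3 fit0.py
```

```text
c c [0.6397 0.118  1.252 ] 71.7 [np.float64(0.394)]
d d [ 0.6336 -0.0309 -0.1457] -8.3 [np.float64(0.546)]
b b [ 0.627  -0.0947  5.491 ] 314.6 [np.float64(0.806), np.float64(0.465)]
B1 left [ 0.6155  0.2225 -1.9911] -114.1 [np.float64(0.456)]
B2 right [0.4845 0.2133 0.5292] 30.3 [np.float64(0.346)]
B3 left [ 0.6336 -0.2171  0.0773] 4.4 [np.float64(0.46)]
B4 right [ 0.4869 -0.2097 -0.0155] -0.9 [np.float64(0.309)]
board board [ 0.5124  0.0174 -0.1502] -8.6 [np.float64(0.16)]
```

View pics/ov0_t1.png

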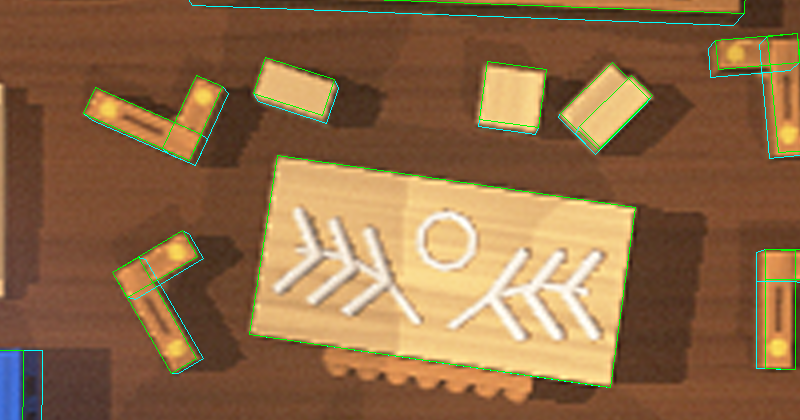

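View pics/ov0_s.png

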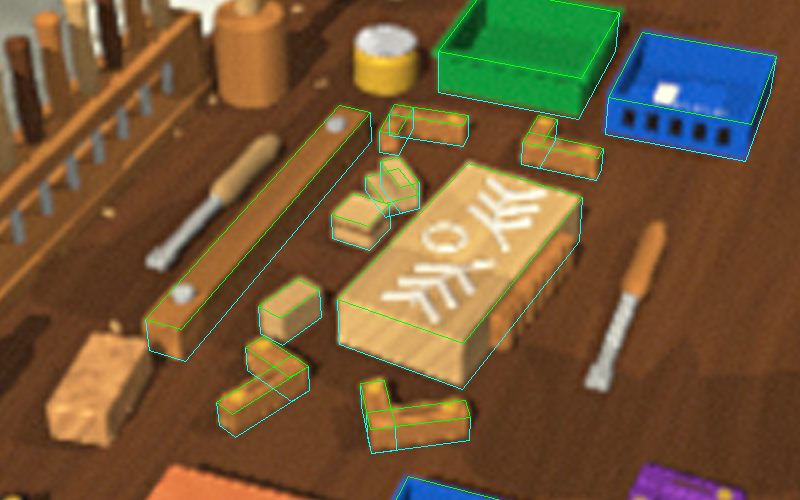

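View pics/ov0_t.png

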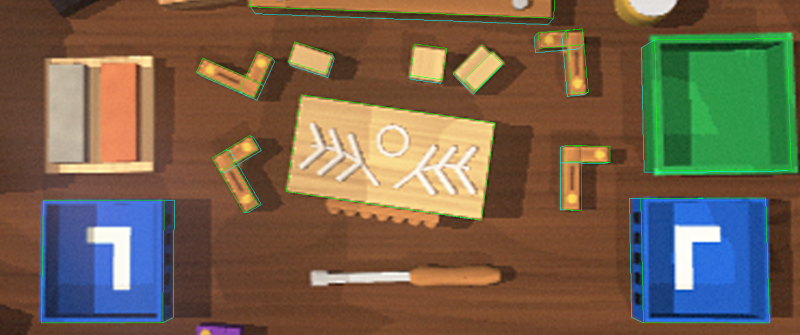

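View pics/mask_top.png

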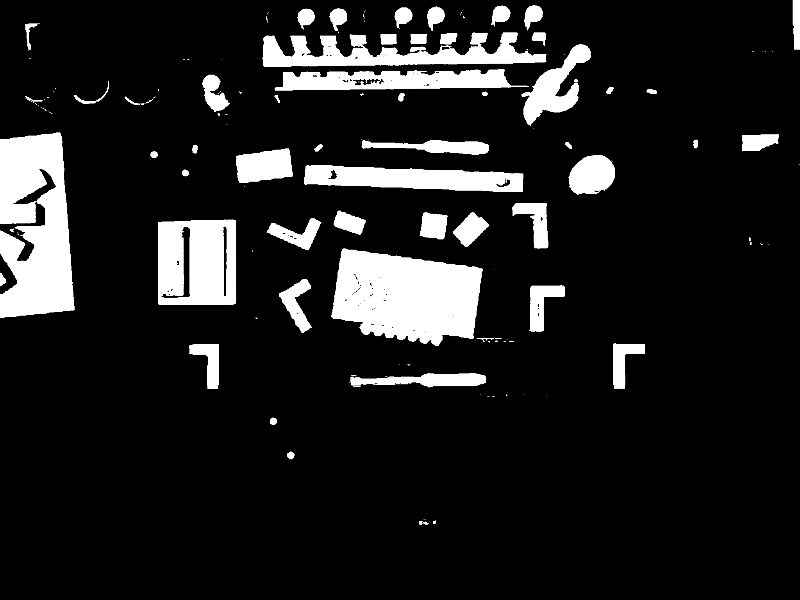

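```bash
python3 - <<'E'
from h import *
im=load("0")
t=im["top"]["frame"][128:165,265:320,::-1]; s=im["side"]["frame"][155:185,225:255,::-1]
t=cv2.resize(t,(550,370),interpolation=cv2.INTER_CUBIC); s=cv2.resize(s,(370,370),interpolation=cv2.INTER_CUBIC)
cv2.imwrite("pics/zb.png",np.hstack([t,s])[:,:]) 
E
python3 -m jog '[[[0,0,0],-1],[[0,0,0],-1],[[0,0,0],-1]]' 0.0 20
```

```text
time: 0.4
tool_pos: [0.1663, -0.628, 0.2164]
tcp_rot: [0.966, 0.259, -0.0, -0.001]
contact_force: [-0.4, 0.1, -0.6]
grip_width: 0.751
```

View pics/zb.png

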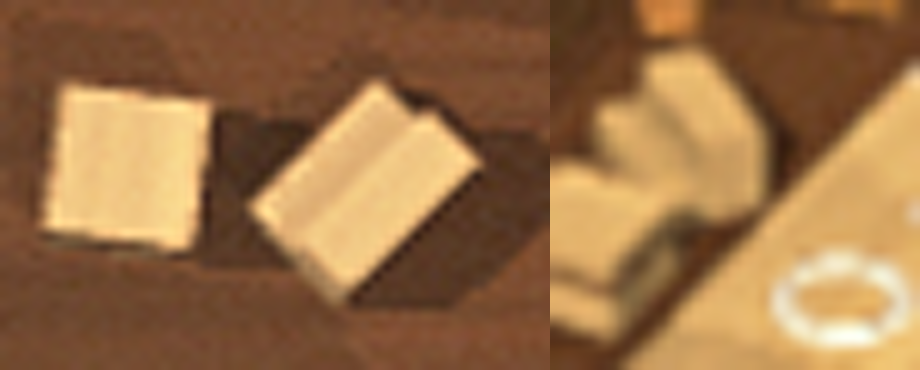

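```bash
cat > go.py <<'E'
import sys,numpy as np
from cell import telemetry
from scipy.spatial.transform import Rotation as Ro
o=telemetry.get_obs(); p=o["tool_pos"]; R=Ro.from_quat(o["tcp_rot"]).as_matrix(); yaw=np.degrees(np.arctan2(R[1,0],R[0,0]))
print("t",round(o["time"],1),"pos",p.round(4),"yaw",round(yaw,1),"F",o["contact_force"].round(1),"w",round(o["grip_width"]*88,1),"tilt",np.degrees(np.arccos(-R[2,2])).round(2))
def to(p,yaw,x,y,z,psi=None):
    psi=yaw if psi is None else psi
    c,s=np.cos(np.radians(psi)),np.sin(np.radians(psi)); d=np.array([x,y])-p[:2]
    u=np.array([d@[c,s],d@[s,-c],-(z-p[2])])/.02
    n=int(np.ceil(np.abs(u[:2]).max())) or 1
    print(f"-> {x:.4f},{y:.4f},{z:.4f} yaw {psi}: turn {-(psi-yaw)/5:.2f} | xyz units {u.round(2)} | n={n} per row {(u/n).round(3)}")
    return np.array([x,y,z]),psi
if __name__=="__main__":
    a=p; y=yaw
    for s in sys.argv[1:]:
        v=[float(q) for q in s.split(",")]; a,y=to(a,y,*v)
E
python3 go.py .6336,-.0309,.12,81.7
```

```text
t 0.4 pos [ 0.1663 -0.628   0.2164] yaw 30.0 F [-0.4  0.1 -0.6] w 66.1 tilt 0.06
-> 0.6336,-0.0309,0.1200 yaw 81.7: turn -10.33 | xyz units [32.91 18.81  4.82] | n=33 per row [0.997 0.57  0.146]
```

```bash
python3 -m jog '[[[0,0,0.2],-1],[[0,0,0.2],-1],[[0,0,0.2],-1],[[0,0,0.2],-1],[[0,0,0.2],-1],[[0,0,0.2],-1],[[0,0,0.2],-1],[[0,0,0.2],-1],[[0,0,0.2],-1],[[0,0,0.2],-1]]' -0.4; R='go'; python3 -m jog '[[[1,0.57,0],-0.33],[[1,0.57,0],0],[[1,0.57,0],0],[[1,0.57,0],0],[[1,0.57,0],0],[[1,0.57,0],0],[[1,0.57,0],0],[[1,0.57,0],0],[[1,0.57,0],0],[[1,0.57,0],0]]'; python3 go.py .6336,-.0309,.12,81.7
```

```text
time: 1.4
tool_pos: [0.1662, -0.628, 0.1762]
tcp_rot: [0.766, 0.643, 0.0, -0.0]
contact_force: [-0.8, 0.0, -0.1]
grip_width: 0.698
time: 2.4
tool_pos: [0.3095, -0.4468, 0.1766]
tcp_rot: [0.758, 0.653, -0.0, -0.0]
contact_force: [0.5, -0.7, 0.1]
grip_width: 0.698
t 2.4 pos [ 0.3095 -0.4468  0.1766] yaw 81.5 F [ 0.5 -0.7  0.1] w 61.4 tilt 0.04
-> 0.6336,-0.0309,0.1200 yaw 81.7: turn -0.04 | xyz units [22.92 13.03  2.83] | n=23 per row [0.996 0.567 0.123]
```

```bash
python3 -m jog '[[[1,0.57,0],0],[[1,0.57,0],0],[[1,0.57,0],0],[[1,0.57,0],0],[[1,0.57,0],0],[[1,0.57,0],0],[[1,0.57,0],0],[[1,0.57,0],0],[[1,0.57,0],0],[[1,0.57,0],0]]'; python3 -m jog '[[[1,0.57,0],0],[[1,0.57,0],0],[[1,0.57,0],0],[[1,0.57,0],0],[[1,0.57,0.4],0],[[1,0.57,0.5],0],[[1,0.57,0.5],0],[[1,0.57,0.5],0],[[1,0.57,0.5],0],[[1,0.57,0.5],0]]';python3 -m jog '[[[1,0.56,0.5],0],[[1,0.56,0.5],0],[[0.9,0.52,0.5],0]]'; python3 go.py .6336,-.0309,.006,81.7
```

```text
time: 3.4
tool_pos: [0.4518, -0.2661, 0.1766]
tcp_rot: [0.758, 0.653, -0.0, -0.0]
contact_force: [1.0, -0.7, -0.2]
grip_width: 0.7
time: 4.4
tool_pos: [0.5942, -0.0854, 0.1181]
tcp_rot: [0.758, 0.653, -0.0, -0.0]
contact_force: [1.0, 0.4, -0.6]
grip_width: 0.701
time: 4.7
tool_pos: [0.6352, -0.0325, 0.088]
tcp_rot: [0.758, 0.653, -0.0, -0.0]
contact_force: [-0.9, -0.1, -0.7]
grip_width: 0.7
t 4.7 pos [ 0.6352 -0.0325  0.088 ] yaw 81.5 F [-0.9 -0.1 -0.7] w 61.6 tilt 0.05
-> 0.6336,-0.0309,0.0060 yaw 81.7: turn -0.04 | xyz units [ 0.07 -0.09  4.1 ] | n=1 per row [ 0.067 -0.092  4.102]
```

Descend and grip d.

```bash
python3 -m jog '[[[0.07,-0.09,1],0],[[0,0,1],0],[[0,0,0.9],0],[[0,0,0.7],0],[[0,0,0.5],0]]'; python3 -m jog '[[[0,0,0],0],[[0,0,0],0],[[0,0,0],0],[[0,0,0],0]]' 1 20; python3 -m jog '[[[0,0,-0.5],0],[[0,0,-1],0],[[0,0,-1],0],[[0,0,-1],0],[[0,0,-1],0],[[0,0,-1],0]]'; python3 go.py .575,-.386,.12,81.5
```

```text
time: 5.2
tool_pos: [0.6329, -0.0322, 0.0055]
tcp_rot: [0.758, 0.652, -0.001, -0.0]
contact_force: [-0.8, -0.0, 0.4]
grip_width: 0.701
time: 5.6
tool_pos: [0.6341, -0.032, 0.0078]
tcp_rot: [0.758, 0.653, 0.001, 0.0]
contact_force: [-0.4, -0.2, -0.6]
grip_width: 0.363
time: 6.2
tool_pos: [0.6336, -0.0319, 0.1189]
tcp_rot: [0.758, 0.653, 0.0, 0.0]
contact_force: [0.3, -0.4, -0.9]
grip_width: 0.01
t 6.2 pos [ 0.6336 -0.0319  0.1189] yaw 81.5 F [ 0.3 -0.4 -0.9] w 0.9 tilt 0.06
-> 0.5750,-0.3860,0.1200 yaw 81.5: turn -0.00 | xyz units [-17.94  -0.28  -0.06] | n=18 per row [-0.997 -0.016 -0.003]
```

```bash
python3 - <<'E'
from h import *
im=snap("1")
t=im["top"]["frame"][100:260,150:370,::-1]; s=im["side"]["frame"][100:260,140:320,::-1]
cv2.imwrite("pics/z3.png",np.hstack([cv2.resize(t,(440*1,320),interpolation=cv2.INTER_CUBIC),cv2.resize(s,(360,320),interpolation=cv2.INTER_CUBIC)])) 
E
```

```text
(no output)
```

View pics/z3.png

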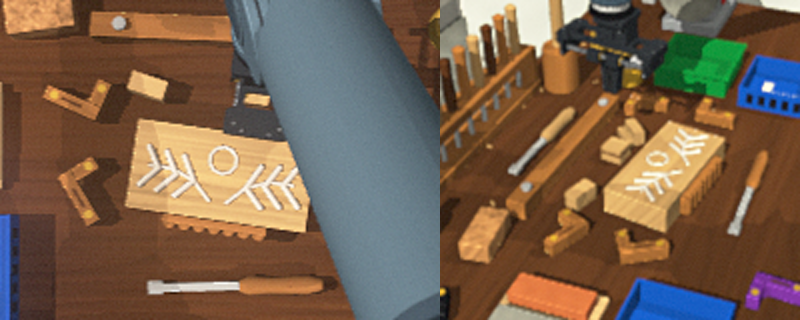

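```bash
python3 - <<'E'
from h import *
im=load("1")
for n in im:
  print(n,proj(im[n],[[.6336,-.0319,.1189],[.6336,-.0319,.21]]))
s=im["side"]["frame"][60:200,150:300,::-1]; t=im["top"]["frame"][80:220,220:370,::-1]
cv2.imwrite("pics/z4.png",np.hstack([cv2.resize(t,(400,373),interpolation=cv2.INTER_CUBIC),cv2.resize(s,(400,373),interpolation=cv2.INTER_CUBIC)]))
E
```

```text
top [[279.93354278 136.19226648]
 [282.32801456 127.7869906 ]]
side [[226.63056986 151.05990531]
 [225.99773436 128.70594751]]
```

View pics/z4.png

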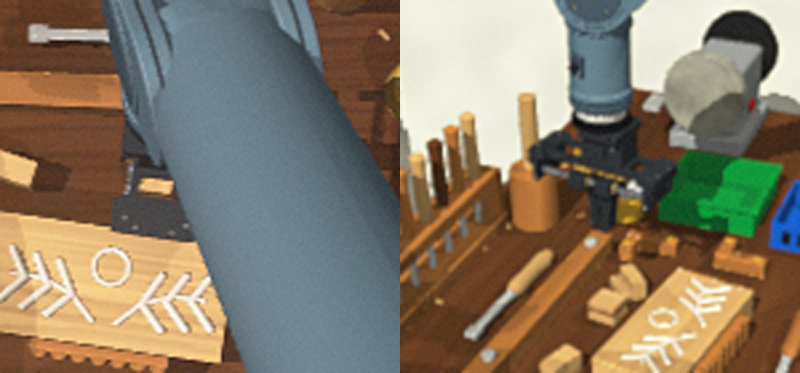

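```bash
python3 - <<'E'
from h import *
im=load("1")
a=im["side"]["frame"][:,:,::-1]
a=cv2.resize(a,None,fx=8,fy=8,interpolation=cv2.INTER_CUBIC)
for z,c in((.1189,(0,0,255)),(.1379,(0,255,0)),(.1829,(255,0,0))):
  u=proj(im["side"],[[.6336,-.0319,z]])[0]; cv2.circle(a,tuple(int(v) for v in (u+.5)*8),6,c,-1)
cv2.imwrite("pics/z5.png",a[85*8:160*8,190*8:285*8])
E
```

```text
(no output)
```

View pics/z5.png

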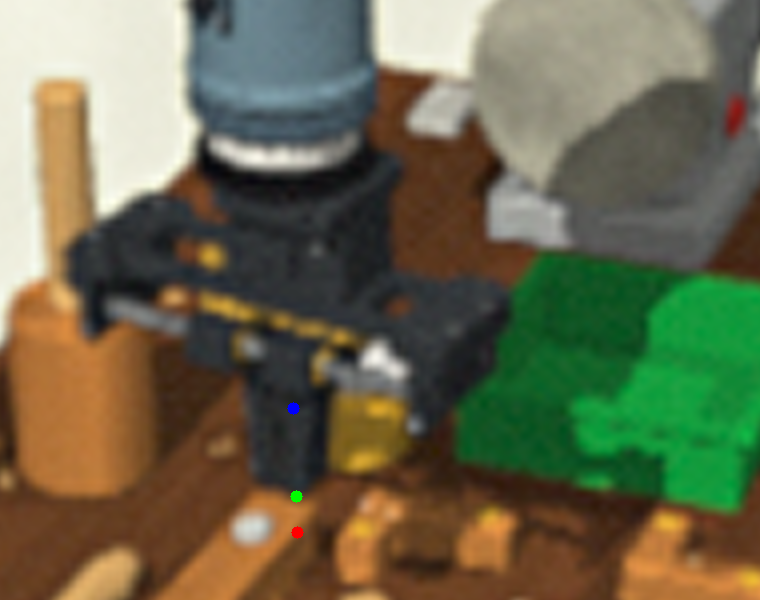

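```bash
python3 - <<'E'
from h import *
im=load("1")
a=im["top"]["frame"][:,:,::-1]
a=cv2.resize(a,None,fx=6,fy=6,interpolation=cv2.INTER_CUBIC)
# body bbox at bottom z=.183 and at +.02
c,s=np.cos(np.radians(-8.5)),np.sin(np.radians(-8.5))
for z,col in((.183,(0,0,255)),(.203,(0,255,0)),(.24,(255,0,0))):
  P=[[.6336+c*u-s*v,-.0319+s*u+c*v,z] for u,v in((-.0935,-.0375),(.0935,-.0375),(.0935,.0375),(-.0935,.0375))]
  cv2.polylines(a,[((proj(im["top"],P)+.5)*6).astype(np.int32)[:,None]],True,col,1)
cv2.imwrite("pics/z6.png",a[90*6:180*6,240*6:340*6])
E
```

```text
(no output)
```

View pics/z6.png

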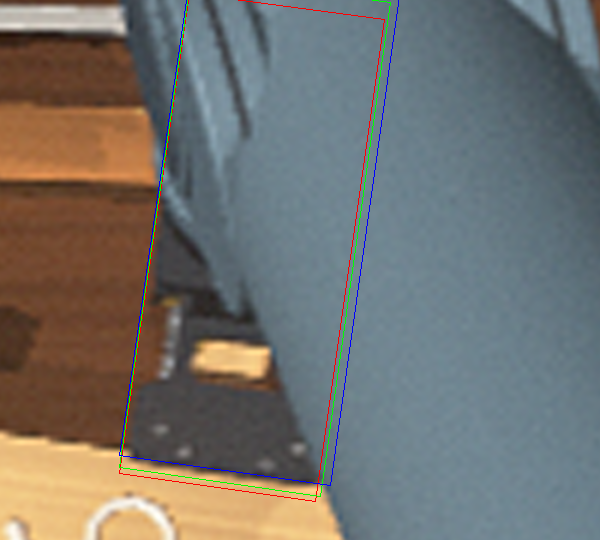

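```bash
python3 -m jog '[[[0.05,0,1],0],[[0,0,1],0],[[0,0,1],0],[[0,0,1],0],[[0,0,1],0],[[0,0,0.7],0],[[0,0,0.3],0]]' -0.4;  python3 -m jog '[[[0,0,0.15],0],[[0,0,0.1],0],[[0,0,0],0]]'; python3 - <<'E'
from h import *
im=snap("2")
s=im["side"]["frame"][85:185,180:300,::-1]
cv2.imwrite("pics/z7.png",cv2.resize(s,(720,600),interpolation=cv2.INTER_CUBIC))
E
python3 go.py
```

```text
time: 7.0
tool_pos: [0.6324, -0.0309, -0.0048]
tcp_rot: [0.758, 0.653, -0.001, -0.001]
contact_force: [-0.7, -0.7, -0.0]
grip_width: 0.617
time: 7.3
tool_pos: [0.6341, -0.0309, -0.0076]
tcp_rot: [0.758, 0.653, 0.0, 0.0]
contact_force: [0.3, -0.4, 0.2]
grip_width: 0.704
t 7.4 pos [ 0.6341 -0.031  -0.0074] yaw 81.5 F [-0.4  1.2 -0.7] w 61.5 tilt 0.06
```

View pics/z7.png

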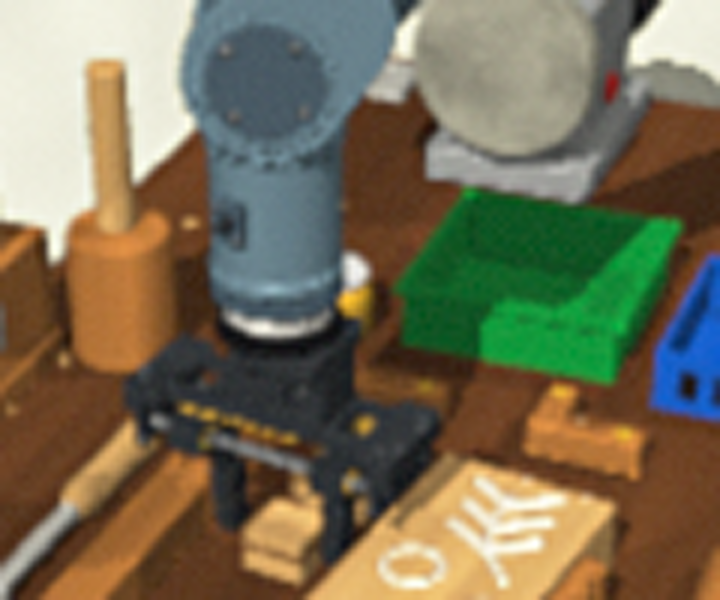

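```bash
python3 -m jog '[[[0,0,0.15],0],[[0,0,0.1],0],[[0,0,0],0]]'; python3 -m jog '[[[0,0,0.1],0],[[0,0,0],0]]'
```

```text
time: 7.7
tool_pos: [0.6333, -0.0309, -0.0134]
tcp_rot: [0.758, 0.653, -0.0, -0.0]
contact_force: [0.6, 0.1, 0.3]
grip_width: 0.7
time: 7.9
tool_pos: [0.6334, -0.0309, -0.0154]
tcp_rot: [0.758, 0.653, -0.0, -0.0]
contact_force: [-0.5, -0.3, 0.7]
grip_width: 0.701
```

```bash
python3 -m jog '[[[0,0,0.05],0],[[0,0,0],0],[[0,0,0],0],[[0,0,0],0],[[0,0,0],0],[[0,0,0],0]]' 1 20; python3 -m jog '[[[0,0,-0.5],0],[[0,0,-1],0],[[0,0,-1],0],[[0,0,-1],0],[[0,0,-1],0],[[0,0,-1],0]]'; python3 go.py .575,-.386,.10,81.5
```

```text
time: 8.5
tool_pos: [0.6336, -0.0309, -0.0161]
tcp_rot: [0.758, 0.653, -0.0, -0.0]
contact_force: [0.6, 0.3, -0.4]
grip_width: 0.449
time: 9.1
tool_pos: [0.6337, -0.0309, 0.0955]
tcp_rot: [0.758, 0.653, 0.0, 0.0]
contact_force: [0.1, 0.1, 0.6]
grip_width: 0.451
t 9.1 pos [ 0.6337 -0.0309  0.0955] yaw 81.5 F [0.1 0.1 0.6] w 39.7 tilt 0.03
-> 0.5750,-0.3860,0.1000 yaw 81.5: turn -0.00 | xyz units [-17.99  -0.28  -0.22] | n=18 per row [-1.    -0.015 -0.012]
```

```bash
python3 -m jog '[[[-1,0,0],0],[[-1,0,0],0],[[-1,0,0],0],[[-1,0,0],0],[[-1,0,0],0],[[-1,0,0],0],[[-1,0,0],0],[[-1,0,0],0],[[-1,0,0],0],[[-1,0,0],0]]'; python3 -m jog '[[[-1,0,0],0],[[-1,0,0],0],[[-1,0,0],0],[[-1,0,0],0],[[-1,0,0],0],[[-1,0,0],0],[[-1,0,0],0],[[-1,0,0],0],[[-1,0,0],0],[[-1,0,0],0]]'; python3 go.py .575,-.43,.0,81.5
```

```text
time: 10.1
tool_pos: [0.6039, -0.2295, 0.0948]
tcp_rot: [0.758, 0.653, 0.0, 0.0]
contact_force: [-0.0, 0.1, 0.0]
grip_width: 0.453
time: 11.1
tool_pos: [0.5742, -0.4274, 0.0947]
tcp_rot: [0.758, 0.653, 0.0, 0.0]
contact_force: [-0.3, -0.3, -0.3]
grip_width: 0.453
t 11.1 pos [ 0.5742 -0.4274  0.0947] yaw 81.5 F [-0.3 -0.3 -0.3] w 39.9 tilt 0.03
-> 0.5750,-0.4300,0.0000 yaw 81.5: turn -0.00 | xyz units [-0.12  0.06  4.73] | n=1 per row [-0.123  0.057  4.734]
```

```bash
python3 -m jog '[[[-0.12,0,1],0],[[0,0,1],0],[[0,0,1],0],[[0,0,1],0],[[0,0,0.7],0],[[0,0,0],0]]'; python3 -m jog '[[[0,0,0],0],[[0,0,0],0],[[0,0,-0.5],0],[[0,0,-1],0],[[0,0,-1],0],[[0,0,-1],0],[[0,0,-1],1],[[0,0,0],1]]' -0.6; python3 go.py .6213,-.1003,.09,44.6
```

```text
time: 11.7
tool_pos: [0.5725, -0.4273, -0.0032]
tcp_rot: [0.757, 0.653, -0.001, -0.002]
contact_force: [-0.1, -0.2, 0.5]
grip_width: 0.45
time: 12.5
tool_pos: [0.5765, -0.4304, 0.0957]
tcp_rot: [0.813, 0.583, 0.001, 0.003]
contact_force: [0.5, -1.1, 0.3]
grip_width: 0.795
t 12.5 pos [ 0.5765 -0.4304  0.0957] yaw 71.3 F [ 0.5 -1.1  0.3] w 70.0 tilt 0.43
-> 0.6213,-0.1003,0.0900 yaw 44.6: turn 5.33 | xyz units [ 13.18 -10.18   0.28] | n=14 per row [ 0.942 -0.727  0.02 ]
```

```bash
python3 - <<'E'
from h import *
im=snap("3")
t=im["top"]["frame"][100:270,90:470,::-1]
cv2.imwrite("pics/z8.png",cv2.resize(t,(800,358),interpolation=cv2.INTER_CUBIC))
print(fit(im,(.627,-.0947,5.491),'b'),fit(im,(.6397,.118,1.252),'c'))
E
```

```text
(array([ 0.62673626, -0.09426553,  5.4939736 ]), np.float64(0.3163225053334944)) (array([0.63975314, 0.11805067, 1.2536473 ]), np.float64(0.39883696076769437))
```

View pics/z8.png

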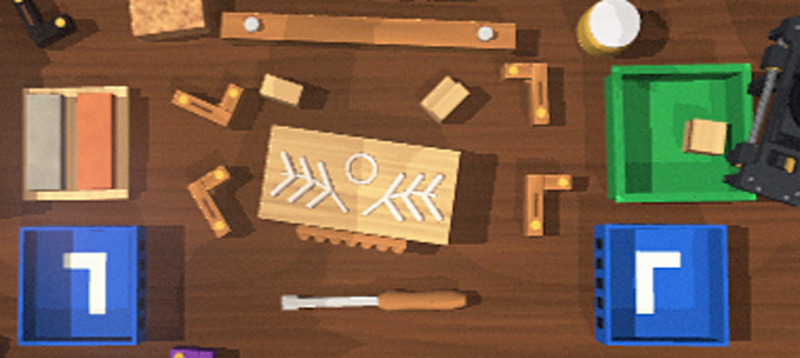

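```bash
python3 -m jog '[[[0,0,0],1],[[0,0,0],1],[[0,0,0],1],[[0,0,0],1],[[0,0,0],1],[[0.94,-0.73,0],0.33],[[0.94,-0.73,0],0],[[0.94,-0.73,0],0],[[0.94,-0.73,0],0],[[0.94,-0.73,0],0]]';python3 -m jog '[[[0.94,-0.73,0],0],[[0.94,-0.73,0],0],[[0.94,-0.73,0],0],[[0.94,-0.73,0],0],[[0.94,-0.73,0],0],[[0.94,-0.73,0],0],[[0.94,-0.73,0],0],[[0.94,-0.73,0],0],[[0.94,-0.73,0],0],[[0,0,0],0]]'; python3 go.py .6210,-.0999,-.015,44.6
```

```text
time: 13.6
tool_pos: [0.5884, -0.3097, 0.0904]
tcp_rot: [0.924, 0.383, -0.0, -0.0]
contact_force: [-0.5, 1.5, -1.6]
grip_width: 0.802
time: 14.6
tool_pos: [0.6164, -0.0931, 0.0906]
tcp_rot: [0.923, 0.385, 0.001, -0.001]
contact_force: [-0.7, 0.8, 0.7]
grip_width: 0.797
t 14.6 pos [ 0.6164 -0.0931  0.0906] yaw 45.3 F [-0.7  0.8  0.7] w 70.1 tilt 0.17
-> 0.6210,-0.0999,-0.0150 yaw 44.6: turn 0.14 | xyz units [-0.07  0.4   5.28] | n=1 per row [-0.074  0.402  5.278]
```

```bash
python3 -m jog '[[[-0.07,0.4,0],0.14],[[0,0,1],0],[[0,0,1],0],[[0,0,1],0],[[0,0,1],0],[[0,0,0.7],0],[[0,0,0.3],0],[[0,0,0.2],0],[[0,0,0],0]]'; python3 go.py .6210,-.0999,-.015,44.6
```

```text
time: 15.5
tool_pos: [0.6207, -0.1054, -0.014]
tcp_rot: [0.927, 0.376, 0.0, 0.0]
contact_force: [-0.1, 0.7, 0.3]
grip_width: 0.803
t 15.5 pos [ 0.6207 -0.1054 -0.014 ] yaw 44.1 F [-0.1  0.7  0.3] w 70.6 tilt 0.02
-> 0.6210,-0.0999,-0.0150 yaw 44.6: turn -0.10 | xyz units [ 0.2  -0.18  0.05] | n=1 per row [ 0.205 -0.185  0.051]
```

```bash
python3 -m jog '[[[0.2,-0.18,0.05],-0.1],[[0,0,0],0]]' ; python3 -m jog '[[[0,0,0],0],[[0,0,0],0],[[0,0,0],0],[[0,0,0],0],[[0,0,0],0]]' 1 20; python3 -m jog '[[[0,0,-0.5],0],[[0,0,-1],0],[[0,0,-1],0],[[0,0,-1],0],[[0,0,-1],0],[[0,0,-1],0]]'; python3 go.py .5757,-.38,.09,81.5
```

```text
time: 15.7
tool_pos: [0.6215, -0.0983, -0.0144]
tcp_rot: [0.925, 0.38, 0.001, -0.0]
contact_force: [0.6, 0.4, -0.8]
grip_width: 0.798
time: 16.2
tool_pos: [0.621, -0.0998, -0.0149]
tcp_rot: [0.925, 0.38, 0.0, 0.0]
contact_force: [-0.9, -0.2, 2.2]
grip_width: 0.562
time: 16.8
tool_pos: [0.6208, -0.0996, 0.0963]
tcp_rot: [0.925, 0.38, 0.0, 0.0]
contact_force: [-0.6, -0.5, -0.6]
grip_width: 0.566
t 16.8 pos [ 0.6208 -0.0996  0.0963] yaw 44.6 F [-0.6 -0.5 -0.6] w 49.8 tilt 0.01
-> 0.5757,-0.3800,0.0900 yaw 81.5: turn -7.37 | xyz units [-14.2   -0.16   0.32] | n=15 per row [-0.947 -0.01   0.021]
```

```bash
python3 go.py .585,-.355,.0,44.6
```

```text
t 16.8 pos [ 0.6208 -0.0996  0.0963] yaw 44.6 F [-0.6 -0.5 -0.6] w 49.8 tilt 0.01
-> 0.5850,-0.3550,0.0000 yaw 44.6: turn 0.01 | xyz units [-10.24   7.84   4.82] | n=11 per row [-0.931  0.713  0.438]
```

```bash
python3 -m jog '[[[-1,0.77,0],0],[[-1,0.77,0],0],[[-1,0.77,0],0],[[-1,0.77,0],0],[[-1,0.77,0],0],[[-1,0.77,0],0],[[-1,0.77,0],0],[[-1,0.77,0],0],[[-1,0.77,0],0],[[-1,0.77,0],0]]'; python3 -m jog '[[[-0.24,0.14,0],0],[[0,0,1],0],[[0,0,1],0],[[0,0,1],0],[[0,0,1],0],[[0,0,0.7],0],[[0,0,0],0],[[0,0,0],0]]';python3 go.py; python3 -m jog '[[[0,0,0],0],[[0,0,0],0],[[0,0,-0.5],0],[[0,0,-1],0],[[0,0,-1],0],[[0,0,-1],-1],[[0,0,-1],-1],[[0,0,0],-1],[[0,0,0],-1],[[0,0,0],0]]' -0.6; python3 go.py .6397,.118,.09,71.8
```

```text
time: 17.8
tool_pos: [0.5864, -0.3506, 0.0955]
tcp_rot: [0.925, 0.38, 0.0, 0.0]
contact_force: [0.2, 0.1, -0.6]
grip_width: 0.566
time: 18.6
tool_pos: [0.5857, -0.3546, 0.0014]
tcp_rot: [0.925, 0.38, 0.0, -0.0]
contact_force: [0.6, 0.3, 0.7]
grip_width: 0.564
t 18.6 pos [ 0.5857 -0.3546  0.0014] yaw 44.7 F [0.6 0.3 0.7] w 49.7 tilt 0.03
time: 19.6
tool_pos: [0.5854, -0.3553, 0.0919]
tcp_rot: [0.845, 0.535, 0.0, 0.0]
contact_force: [0.0, -0.2, -0.3]
grip_width: 0.798
t 19.6 pos [ 0.5854 -0.3553  0.0919] yaw 64.7 F [ 0.  -0.2 -0.3] w 70.2 tilt 0.06
-> 0.6397,0.1180,0.0900 yaw 71.8: turn -1.43 | xyz units [23.33 -4.81  0.1 ] | n=24 per row [ 0.972 -0.201  0.004]
```

```bash
python3 -m jog '[[[0,0,0],-1],[[0.97,-0.2,0],-0.43],[[0.97,-0.2,0],0],[[0.97,-0.2,0],0],[[0.97,-0.2,0],0],[[0.97,-0.2,0],0],[[0.97,-0.2,0],0],[[0.97,-0.2,0],0],[[0.97,-0.2,0],0],[[0.97,-0.2,0],0]]' 0.05;python3 -m jog '[[[0.97,-0.2,0],0],[[0.97,-0.2,0],0],[[0.97,-0.2,0],0],[[0.97,-0.2,0],0],[[0.97,-0.2,0],0],[[0.97,-0.2,0],0],[[0.97,-0.2,0],0],[[0.97,-0.2,0],0],[[0.97,-0.2,0],0],[[0.97,-0.2,0],0]]';python3 -m jog '[[[0.97,-0.2,0],0],[[0.97,-0.2,0],0],[[0.97,-0.2,0],0],[[0.97,-0.2,0],0],[[0.97,-0.2,0],0],[[0,0,0],0],[[0,0,0],0]]'; python3 go.py .6397,.118,-.015,71.8
```

```text
time: 20.6
tool_pos: [0.6064, -0.1752, 0.0912]
tcp_rot: [0.81, 0.586, 0.0, -0.0]
contact_force: [-0.9, -0.5, -0.1]
grip_width: 0.474
time: 21.6
tool_pos: [0.6284, 0.0216, 0.0912]
tcp_rot: [0.81, 0.586, 0.0, -0.0]
contact_force: [-0.2, -0.4, -0.9]
grip_width: 0.475
time: 22.3
tool_pos: [0.6397, 0.1178, 0.0909]
tcp_rot: [0.81, 0.586, -0.0, -0.0]
contact_force: [-0.7, -0.9, -0.4]
grip_width: 0.475
t 22.3 pos [0.6397 0.1178 0.0909] yaw 71.8 F [-0.7 -0.9 -0.4] w 41.8 tilt 0.03
-> 0.6397,0.1180,-0.0150 yaw 71.8: turn 0.00 | xyz units [ 0.01 -0.    5.3 ] | n=1 per row [ 1.000e-02 -4.000e-03  5.297e+00]
```

```bash
python3 -m jog '[[[0,0,1],0],[[0,0,1],0],[[0,0,1],0],[[0,0,1],0],[[0,0,0.8],0],[[0,0,0.5],0],[[0,0,0],0]]'; python3 -m jog '[[[0,0,0],0],[[0,0,0],0],[[0,0,0],0],[[0,0,0],0]]' 1 20; python3 -m jog '[[[0,0,-0.5],0],[[0,0,-1],0],[[0,0,-1],0],[[0,0,-1],0],[[0,0,-1],0],[[0,0,-1],0]]'; python3 go.py .54,-.36,.09,71.8 .54,-.36,0
```

```text
time: 23.0
tool_pos: [0.6394, 0.1162, -0.0164]
tcp_rot: [0.81, 0.586, -0.001, -0.0]
contact_force: [-0.0, -0.0, 1.0]
grip_width: 0.475
time: 23.4
tool_pos: [0.6412, 0.1173, -0.0141]
tcp_rot: [0.81, 0.586, 0.001, 0.0]
contact_force: [-0.3, -1.2, 4.3]
grip_width: 0.297
time: 24.0
tool_pos: [0.6403, 0.1172, 0.0964]
tcp_rot: [0.81, 0.586, 0.0, 0.0]
contact_force: [0.1, -0.0, -0.5]
grip_width: 0.293
t 24.0 pos [0.6403 0.1172 0.0964] yaw 71.8 F [ 0.1 -0.  -0.5] w 25.7 tilt 0.01
-> 0.5400,-0.3600,0.0900 yaw 71.8: turn -0.00 | xyz units [-24.23   2.69   0.32] | n=25 per row [-0.969  0.108  0.013]
-> 0.5400,-0.3600,0.0000 yaw 71.8: turn -0.00 | xyz units [0.  0.  4.5] | n=1 per row [0.  0.  4.5]
```

```bash
python3 -m jog '[[[-1,0.1,0],0],[[-1,0.1,0],0],[[-1,0.1,0],0],[[-1,0.1,0],0],[[-1,0.1,0],0],[[-1,0.1,0],0],[[-1,0.1,0],0],[[-1,0.1,0],0],[[-1,0.1,0],0],[[-1,0.1,0],0]]';python3 -m jog '[[[-1,0.1,0],0],[[-1,0.1,0],0],[[-1,0.1,0],0],[[-1,0.1,0],0],[[-1,0.1,0],0],[[-1,0.1,0],0],[[-1,0.1,0],0],[[-1,0.1,0],0],[[-1,0.1,0],0],[[-1,0.1,0],0]]';  python3 -m jog '[[[-1,0.1,0],0],[[-1,0.1,0],0],[[-1,0.1,0],0],[[-1,0.1,0],0],[[-1,0.1,0],0],[[0,0,0],0],[[0,0,0],0]]'; python3 go.py .535,-.385,.01
```

```text
time: 25.0
tool_pos: [0.5966, -0.0799, 0.0956]
tcp_rot: [0.81, 0.586, 0.0, 0.0]
contact_force: [0.7, 0.1, -1.6]
grip_width: 0.293
time: 26.0
tool_pos: [0.5531, -0.2761, 0.0956]
tcp_rot: [0.81, 0.586, 0.0, 0.0]
contact_force: [0.0, 0.9, -0.3]
grip_width: 0.292
time: 26.7
tool_pos: [0.5316, -0.3728, 0.0952]
tcp_rot: [0.81, 0.586, 0.0, -0.0]
contact_force: [0.3, 0.5, -0.2]
grip_width: 0.289
t 26.7 pos [ 0.5316 -0.3728  0.0952] yaw 71.8 F [ 0.3  0.5 -0.2] w 25.5 tilt 0.03
-> 0.5350,-0.3850,0.0100 yaw 71.75045811744164: turn -0.00 | xyz units [-0.52  0.35  4.26] | n=1 per row [-0.525  0.35   4.262]
```

```bash
python3 -m jog '[[[-0.5,0.2,1],0],[[0,0,1],0],[[0,0,1],0],[[0,0,1],0],[[0,0,0.2],0],[[0,0,0],0],[[0,0,0],0]]'; python3 -m jog '[[[0,0,0],0],[[0,0,0],0],[[0,0,0],0],[[0,0,-1],0],[[0,0,-1],0],[[0,0,-1],0],[[0,0,-1],0],[[0,0,-1],0],[[0,0,0],0]]' 0.05; python3 - <<'E'
from h import *
im=snap("4")
t=im["top"]["frame"][100:270,90:470,::-1]; cv2.imwrite("pics/z9.png",cv2.resize(t,(800,358),interpolation=cv2.INTER_CUBIC))
t=im["side"]["frame"][100:270,90:340,::-1]; cv2.imwrite("pics/z9s.png",cv2.resize(t,(800,544),interpolation=cv2.INTER_CUBIC))
for k,p in {'left':(.6155,.2225,-1.99),'right':(.4845,.2133,.529)}.items(): print(k,fit(im,p,k))
for k,p in {'left':(.6336,-.2171,.077),'right':(.487,-.21,-.0155)}.items(): print(k,fit(im,p,k,cams=("top",)),fit(im,p,k,cams=("side",)))
E
```

```text
time: 27.4
tool_pos: [0.5333, -0.3837, 0.0121]
tcp_rot: [0.81, 0.587, 0.0, 0.001]
contact_force: [0.2, -0.5, 0.4]
grip_width: 0.292
time: 28.3
tool_pos: [0.5343, -0.3854, 0.1146]
tcp_rot: [0.81, 0.586, 0.001, 0.003]
contact_force: [0.5, -0.2, 0.1]
grip_width: 0.477
left (array([ 0.6156391 ,  0.22168746, -1.98668125]), np.float64(0.33910341957610457))
right (array([0.48493649, 0.21273999, 0.55030655]), np.float64(0.34310340167759557))
left (array([ 0.63105606, -0.21672351,  0.02700619]), np.float64(0.14794479893159218)) (array([ 0.63519271, -0.21879289,  0.08231951]), np.float64(0.15974537738708705))
right (array([ 0.48588185, -0.20830826, -0.01072623]), np.float64(0.10316585289021896)) (array([ 0.48857804, -0.2115383 , -0.01999827]), np.float64(0.16291970802919709))
```

View pics/z9.png

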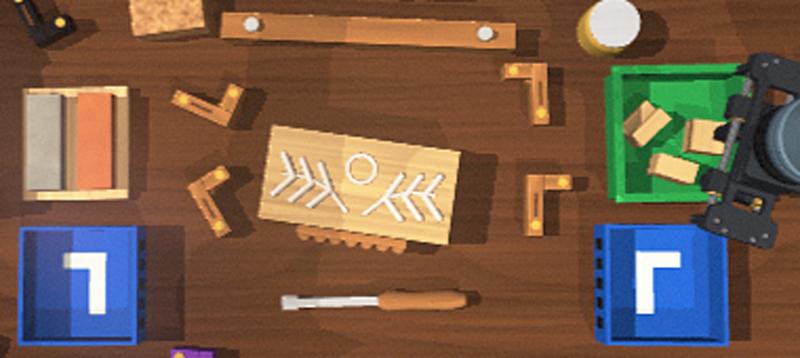

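View pics/z9s.png

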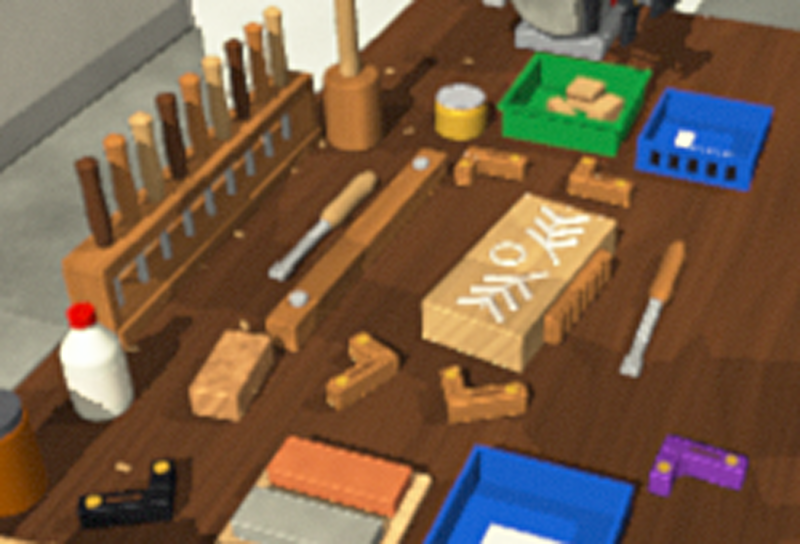

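```bash
python3 -m jog '[[[0,0,0],1],[[0,0,0],1],[[0,0,0],1],[[0,0,0],1],[[0,0,0],1],[[0,0,0],1],[[0,0,0],1],[[0,0,0],1],[[0,0,0],1],[[0,0,0],1]]' 0.1 30; python3 -m jog '[[[0,0,0],1],[[0,0,0],1],[[0,0,0],1],[[0,0,0],1],[[0,0,0],0.55],[[0,0,0],0]]';python3 go.py .487,-.2095,.07,-1
```

```text
time: 29.4
tool_pos: [0.5313, -0.3837, 0.1094]
tcp_rot: [0.982, 0.187, -0.001, -0.001]
contact_force: [-1.1, 0.4, 0.1]
grip_width: 0.45
time: 30.0
tool_pos: [0.5315, -0.3836, 0.1095]
tcp_rot: [1.0, -0.009, -0.001, -0.0]
contact_force: [-0.1, 0.2, 0.9]
grip_width: 0.446
t 30.0 pos [ 0.5315 -0.3836  0.1095] yaw -1.0 F [-0.1  0.2  0.9] w 39.3 tilt 0.13
-> 0.4870,-0.2095,0.0700 yaw -1.0: turn 0.00 | xyz units [-2.37 -8.67  1.98] | n=9 per row [-0.264 -0.963  0.22 ]
```

```bash
python3 -m jog '[[[-0.26,-0.96,0],0],[[-0.26,-0.96,0],0],[[-0.26,-0.96,0],0],[[-0.26,-0.96,0],0],[[-0.26,-0.96,0.4],0],[[-0.26,-0.96,0.4],0],[[-0.26,-0.96,0.4],0],[[-0.26,-0.96,0.4],0],[[-0.26,-0.96,0.4],0],[[0,0,0],0]]' ;python3 go.py .487,-.2095,-.016,-1;python3 -m jog '[[[0,0,1],0],[[0,0,1],0],[[0,0,1],0],[[0,0,0.8],0],[[0,0,0.5],0],[[0,0,0],0],[[0,0,0],0]]';python3 go.py .487,-.2095,-.016,-1
```

```text
time: 31.0
tool_pos: [0.4867, -0.2073, 0.0693]
tcp_rot: [1.0, -0.006, -0.002, -0.001]
contact_force: [0.6, 0.3, 0.3]
grip_width: 0.444
t 31.0 pos [ 0.4867 -0.2073  0.0693] yaw -0.7 F [0.6 0.3 0.3] w 39.0 tilt 0.26
-> 0.4870,-0.2095,-0.0160 yaw -1.0: turn 0.06 | xyz units [0.02 0.11 4.27] | n=1 per row [0.019 0.112 4.267]
time: 31.7
tool_pos: [0.4886, -0.2112, -0.0148]
tcp_rot: [1.0, -0.009, 0.0, 0.0]
contact_force: [0.2, 0.5, -0.1]
grip_width: 0.45
t 31.7 pos [ 0.4886 -0.2112 -0.0148] yaw -1.0 F [ 0.2  0.5 -0.1] w 39.6 tilt 0.03
-> 0.4870,-0.2095,-0.0160 yaw -1.0: turn 0.00 | xyz units [-0.08 -0.08  0.06] | n=1 per row [-0.082 -0.084  0.061]
```

```bash
python3 -m jog '[[[-0.08,-0.08,0.05],0],[[0,0,0],0],[[0,0,0],0],[[0,0,0],0],[[0,0,0],0]]' 1 30; python3 -m jog '[[[0,0,-0.5],0],[[0,0,-1],0],[[0,0,-1],0],[[0,0,-1],0],[[0,0,-1],0],[[0,0,0],0]]'; python3 go.py .362,-.383,.07,-1 .362,-.383,-.007
```

```text
time: 32.2
tool_pos: [0.487, -0.2091, -0.0156]
tcp_rot: [1.0, -0.008, 0.0, 0.0]
contact_force: [-0.8, -0.2, 6.9]
grip_width: 0.223
time: 32.8
tool_pos: [0.4887, -0.2098, 0.0766]
tcp_rot: [1.0, -0.009, 0.002, 0.001]
contact_force: [-0.0, -0.8, -1.1]
grip_width: 0.227
t 32.8 pos [ 0.4887 -0.2098  0.0766] yaw -1.0 F [-0.  -0.8 -1.1] w 20.0 tilt 0.29
-> 0.3620,-0.3830,0.0700 yaw -1.0: turn 0.00 | xyz units [-6.18  8.77  0.33] | n=9 per row [-0.687  0.975  0.037]
-> 0.3620,-0.3830,-0.0070 yaw -1.0: turn -0.00 | xyz units [0.   0.   3.85] | n=1 per row [0.   0.   3.85]
```

```bash
python3 -m jog '[[[-0.68,0.97,0],0],[[-0.68,0.97,0],0],[[-0.68,0.97,0],0],[[-0.68,0.97,0],0],[[-0.68,0.97,0],0],[[-0.68,0.97,0],0],[[-0.68,0.97,0],0],[[-0.68,0.97,0],0],[[-0.68,0.97,0],0],[[0,0,0],0]]' ; python3 -m jog '[[[0,0,0],0],[[0,0,0],0]]'; python3 go.py .362,-.383,-.007,-1; python3 - <<'E'
from h import *
im=snap("5")
t=im["top"]["frame"][180:290,350:470,::-1]; s=im["side"]["frame"][60:200,250:370,::-1]
cv2.imwrite("pics/z10.png",np.hstack([cv2.resize(t,(400,367),interpolation=cv2.INTER_CUBIC),cv2.resize(s,(400,367),interpolation=cv2.INTER_CUBIC)]))
E
```

```text
time: 33.8
tool_pos: [0.3584, -0.3842, 0.0733]
tcp_rot: [1.0, -0.011, -0.001, 0.001]
contact_force: [0.1, 0.6, -1.0]
grip_width: 0.221
time: 34.0
tool_pos: [0.3622, -0.3801, 0.0736]
tcp_rot: [1.0, -0.008, 0.0, -0.001]
contact_force: [0.8, -0.6, -0.2]
grip_width: 0.226
t 34.0 pos [ 0.3622 -0.3801  0.0736] yaw -0.9 F [ 0.8 -0.6 -0.2] w 19.9 tilt 0.06
-> 0.3620,-0.3830,-0.0070 yaw -1.0: turn 0.02 | xyz units [-0.01  0.14  4.03] | n=1 per row [-0.008  0.144  4.028]
```

View pics/z10.png

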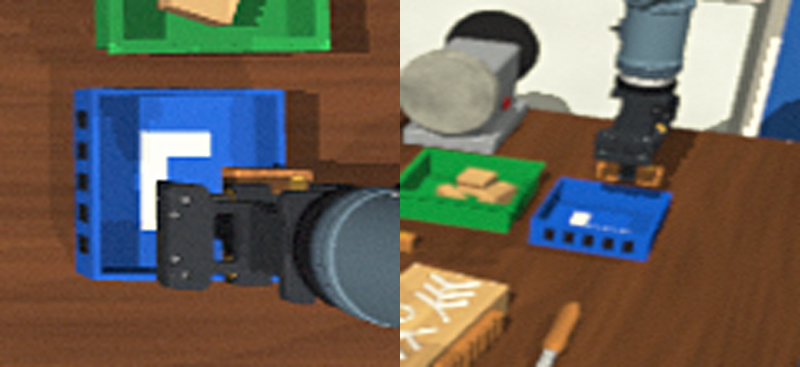

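```bash
python3 - <<'E'
from h import *
im=load("5"); t=im["top"]
print(back(t,[[443.9,233]],.1156), "crate rim", back(t,[[350+283*.3,180+88*.3],[350+283*.3,230],[350+100*.3,230],[350+75*.3,230]],.045))
E
python3 -m jog '[[[0,0.05,1],0],[[0,0,1],0],[[0,0,1],0],[[0,0,0.7],0],[[0,0,0.3],0],[[0,0,0],0],[[0,0,0],0]]'; python3 go.py
```

```text
[[ 0.39523668 -0.42591379  0.1156    ]] crate rim [[ 0.45991229 -0.44057773  0.045     ]
 [ 0.39829937 -0.43883693  0.045     ]
 [ 0.39856789 -0.2964829   0.045     ]
 [ 0.39860472 -0.27696041  0.045     ]]
time: 34.8
tool_pos: [0.3619, -0.3827, -0.0056]
tcp_rot: [1.0, -0.008, 0.0, 0.0]
contact_force: [1.6, -0.8, -0.9]
grip_width: 0.226
t 34.8 pos [ 0.3619 -0.3827 -0.0056] yaw -1.0 F [ 1.6 -0.8 -0.9] w 19.9 tilt 0.05
```

```bash
python3 -m jog '[[[0,0,0.1],0],[[0,0,0],0],[[0,0,0],0],[[0,0,-1],0],[[0,0,-1],0],[[0,0,-1],0],[[0,0,-1],0],[[0,0,-1],-0.9],[[0,0,0],0],[[0,0,0],0]]' 0.25; python3 go.py .6335,-.2175,.09,3.5
```

```text
time: 35.8
tool_pos: [0.3615, -0.3826, 0.092]
tcp_rot: [1.0, 0.03, 0.0, 0.0]
contact_force: [0.1, -0.6, -0.5]
grip_width: 0.375
t 35.8 pos [ 0.3615 -0.3826  0.092 ] yaw 3.4 F [ 0.1 -0.6 -0.5] w 33.0 tilt 0.04
-> 0.6335,-0.2175,0.0900 yaw 3.5: turn -0.01 | xyz units [14.08 -7.41  0.1 ] | n=15 per row [ 0.939 -0.494  0.007]
```

```bash
python3 -m jog '[[[0.94,-0.5,0],0],[[0.94,-0.5,0],0],[[0.94,-0.5,0],0],[[0.94,-0.5,0],0],[[0.94,-0.5,0],0],[[0.94,-0.5,0],0],[[0.94,-0.5,0],0],[[0.94,-0.5,0],0],[[0.94,-0.5,0],0],[[0.94,-0.5,0],0]]' 0.1 ; python3 -m jog '[[[0.94,-0.5,0],0],[[0.94,-0.5,0],0],[[0.94,-0.5,0],0],[[0.94,-0.5,0],0],[[0.94,-0.5,0],0],[[0,0,0],0],[[0,0,0],0]]'; python3 go.py .6335,-.2175,-.016,3.5; python3 - <<'E'
from h import *
im=snap("6")
t=im["top"]["frame"][100:220,280:400,::-1]; s=im["side"]["frame"][80:200,200:320,::-1]
cv2.imwrite("pics/z11.png",np.hstack([cv2.resize(t,(400,400),interpolation=cv2.INTER_CUBIC),cv2.resize(s,(400,400),interpolation=cv2.INTER_CUBIC)]))
E
```

```text
time: 36.8
tool_pos: [0.5428, -0.2701, 0.0905]
tcp_rot: [1.0, 0.03, -0.001, -0.0]
contact_force: [1.0, 0.0, 0.5]
grip_width: 0.451
time: 37.5
tool_pos: [0.6328, -0.2154, 0.0909]
tcp_rot: [1.0, 0.031, -0.001, 0.0]
contact_force: [-0.1, -0.8, 0.1]
grip_width: 0.453
t 37.5 pos [ 0.6328 -0.2154  0.0909] yaw 3.5 F [-0.1 -0.8  0.1] w 39.9 tilt 0.1
-> 0.6335,-0.2175,-0.0160 yaw 3.5: turn 0.01 | xyz units [0.03 0.11 5.35] | n=1 per row [0.027 0.107 5.346]
```

View pics/z11.png

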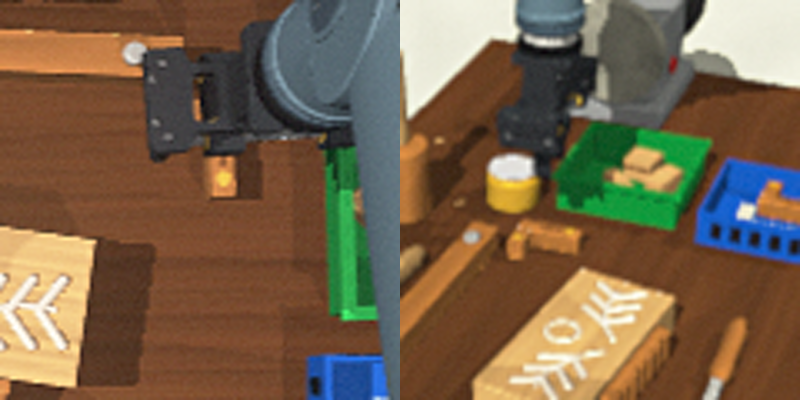

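Bracket B3 unmoved; B4 in crate. Descend.

```bash
python3 -m jog '[[[0.03,0.05,1],0],[[0,0,1],0],[[0,0,1],0],[[0,0,1],0],[[0,0,0.8],0],[[0,0,0.55],0],[[0,0,0],0],[[0,0,0],0]]'; python3 go.py .6335,-.2175,-.016;  python3 -m jog '[[[0,0,0],0],[[0,0,0],0],[[0,0,0],0],[[0,0,0],0],[[0,0,0],0]]' 1 30; python3 -m jog '[[[0,0,-0.5],0],[[0,0,-1],0],[[0,0,-1],0],[[0,0,-1],0],[[0,0,-1],0],[[0,0,-1],0],[[0,0,-1],0],[[0,0,0],0]]'; python3 go.py .40,.34,.12 .40,.34,-.007
```

```text
time: 38.4
tool_pos: [0.6345, -0.2167, -0.0147]
tcp_rot: [1.0, 0.031, 0.0, 0.0]
contact_force: [0.1, 0.4, -0.7]
grip_width: 0.446
t 38.4 pos [ 0.6345 -0.2167 -0.0147] yaw 3.5 F [ 0.1  0.4 -0.7] w 39.3 tilt 0.03
-> 0.6335,-0.2175,-0.0160 yaw 3.511379836160976: turn -0.00 | xyz units [-0.05  0.04  0.07] | n=1 per row [-0.054  0.037  0.067]
time: 38.9
tool_pos: [0.6349, -0.2166, -0.0143]
tcp_rot: [1.0, 0.031, 0.001, 0.0]
contact_force: [-1.0, 0.1, 5.7]
grip_width: 0.224
time: 39.7
tool_pos: [0.6362, -0.2169, 0.1181]
tcp_rot: [1.0, 0.031, 0.002, 0.001]
contact_force: [0.2, -0.1, 0.0]
grip_width: 0.224
t 39.7 pos [ 0.6362 -0.2169  0.1181] yaw 3.5 F [ 0.2 -0.1  0. ] w 19.7 tilt 0.3
-> 0.4000,0.3400,0.1200 yaw 3.526455359917246: turn -0.00 | xyz units [-10.08 -28.52  -0.09] | n=29 per row [-0.347 -0.983 -0.003]
-> 0.4000,0.3400,-0.0070 yaw 3.526455359917246: turn -0.00 | xyz units [0.   0.   6.35] | n=1 per row [0.   0.   6.35]
```

```bash
python3 go.py .362,.391,.118; python3 -m jog '[[[-0.37,-1,0],0],[[-0.37,-1,0],0],[[-0.37,-1,0],0],[[-0.37,-1,0],0],[[-0.37,-1,0],0],[[-0.37,-1,0],0],[[-0.37,-1,0],0],[[-0.37,-1,0],0],[[-0.37,-1,0],0],[[-0.37,-1,0],0]]'; python3 -m jog '[[[-0.37,-1,0],0],[[-0.37,-1,0],0],[[-0.37,-1,0],0],[[-0.37,-1,0],0],[[-0.37,-1,0],0],[[-0.37,-1,0],0],[[-0.37,-1,0],0],[[-0.37,-1,0],0],[[-0.37,-1,0],0],[[-0.37,-1,0],0]]'; python3 go.py .362,.391,.118
```

```text
t 39.7 pos [ 0.6362 -0.2169  0.1181] yaw 3.5 F [ 0.2 -0.1  0. ] w 19.7 tilt 0.3
-> 0.3620,0.3910,0.1180 yaw 3.526455359917246: turn -0.00 | xyz units [-1.182e+01 -3.118e+01  1.000e-02] | n=32 per row [-0.369 -0.974  0.   ]
time: 40.7
tool_pos: [0.5469, -0.0205, 0.114]
tcp_rot: [1.0, 0.031, -0.001, -0.0]
contact_force: [0.5, 0.5, -1.2]
grip_width: 0.227
time: 41.7
tool_pos: [0.4609, 0.1743, 0.1141]
tcp_rot: [1.0, 0.031, -0.001, 0.0]
contact_force: [0.0, 0.4, -0.1]
grip_width: 0.223
t 41.7 pos [0.4609 0.1743 0.1141] yaw 3.5 F [ 0.   0.4 -0.1] w 19.6 tilt 0.07
-> 0.3620,0.3910,0.1180 yaw 3.532988227330297: turn -0.00 | xyz units [ -4.27 -11.12  -0.19] | n=12 per row [-0.356 -0.927 -0.016]
```

```bash
python3 -m jog '[[[-0.38,-1,0],0],[[-0.38,-1,0],0],[[-0.38,-1,0],0],[[-0.38,-1,0],0],[[-0.38,-1,0],0],[[-0.38,-1,0],0],[[-0.38,-1,0],0],[[-0.38,-1,0],0],[[-0.38,-1,0],0],[[-0.38,-1,0],0]]'; python3 -m jog '[[[-0.35,-0.95,1],0],[[0,0,1],0],[[0,0,1],0],[[0,0,0],0],[[0,0,0],0]]'; python3 go.py .362,.391,-.007; python3 - <<'E'
from h import *
im=snap("7")
t=im["top"]["frame"][180:300,60:220,::-1]; s=im["side"]["frame"][160:320,180:320,::-1]
cv2.imwrite("pics/z12.png",np.hstack([cv2.resize(t,(480,360),interpolation=cv2.INTER_CUBIC),cv2.resize(s,(315,360),interpolation=cv2.INTER_CUBIC)]))
E
```

```text
time: 42.7
tool_pos: [0.3728, 0.3689, 0.114]
tcp_rot: [1.0, 0.031, -0.001, 0.0]
contact_force: [0.6, 0.8, -0.2]
grip_width: 0.225
time: 43.2
tool_pos: [0.3653, 0.3868, 0.0546]
tcp_rot: [1.0, 0.031, -0.001, 0.001]
contact_force: [-0.2, 0.5, -0.5]
grip_width: 0.227
t 43.2 pos [0.3653 0.3868 0.0546] yaw 3.5 F [-0.2  0.5 -0.5] w 20.0 tilt 0.09
-> 0.3620,0.3910,-0.0070 yaw 3.53026300397112: turn -0.00 | xyz units [-0.15 -0.22  3.08] | n=1 per row [-0.149 -0.222  3.078]
```

View pics/z12.png

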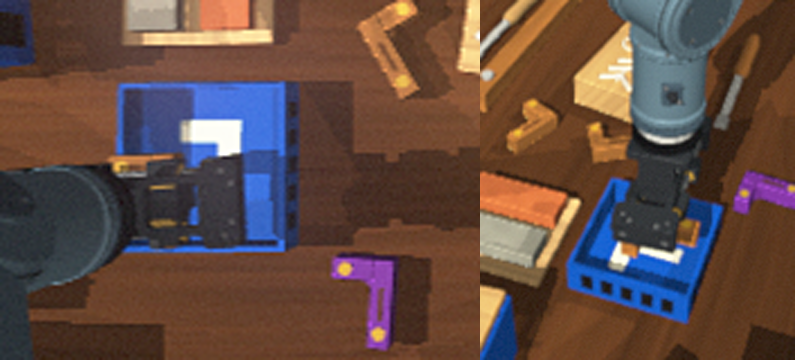

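```bash
python3 - <<'E'
from h import *
im=load("7"); t=im["top"]
print(back(t,[[60+109/3,180+160/3]],.097), "rim", back(t,[[60+119/3,180+84/3],[60+119/3,230],[60+285/3,230],[60+285/3,180+250/3]],.045))
E
```

```text
[[0.39461283 0.4307217  0.097     ]] rim [[0.45861392 0.44682796 0.045     ]
 [0.39996805 0.44577761 0.045     ]
 [0.39968778 0.2971959  0.045     ]
 [0.31181559 0.2963034  0.045     ]]
```

```bash
python3 -m jog '[[[-0.15,-0.1,1],0],[[0,0,1],0],[[0,0,0.6],0],[[0,0,0.4],0],[[0,0,0.1],0],[[0,0,0],0]]'; python3 -m jog '[[[0,0,0],0],[[0,0,0],0],[[0,0,0],0],[[0,0,-1],0],[[0,0,-1],0],[[0,0,-1],0],[[0,0,-1],0],[[0,0,-1],0],[[0,0,0],0],[[0,0,0],0]]' 0.25;python3 go.py .485,.2127,.09,30.9
```

```text
time: 43.9
tool_pos: [0.3628, 0.3892, -0.0068]
tcp_rot: [1.0, 0.031, 0.0, -0.0]
contact_force: [0.0, 0.7, -1.2]
grip_width: 0.225
time: 44.9
tool_pos: [0.3626, 0.3891, 0.0929]
tcp_rot: [1.0, 0.031, 0.0, -0.0]
contact_force: [1.1, -0.8, -0.3]
grip_width: 0.374
t 44.9 pos [0.3626 0.3891 0.0929] yaw 3.5 F [ 1.1 -0.8 -0.3] w 32.9 tilt 0.04
-> 0.4850,0.2127,0.0900 yaw 30.9: turn -5.48 | xyz units [ 0.72 10.71  0.15] | n=11 per row [0.065 0.974 0.013]
```

```bash
python3 - <<'E'
from h import *
im=load("7")
print(fit(im,(.485,.2127,.54),'right',cams=("top",)));print(fit(im,(.6156,.222,-1.988),'left',cams=("top",)),fit(im,(.6156,.222,-1.988),'left',cams=("side",)))
E
python3 -m jog '[[[0,0,0],-1],[[0,0,0],-1],[[0,0,0],-1],[[0,0,0],-1],[[0,0,0],-1],[[0.07,0.97,0],-0.48],[[0.07,0.97,0],0],[[0.07,0.97,0],0],[[0.07,0.97,0],0],[[0.07,0.97,0],0]]' 0.1 ; python3 -m jog '[[[0.07,0.97,0],0],[[0.07,0.97,0],0],[[0.07,0.97,0],0],[[0.07,0.97,0],0],[[0.07,0.97,0],0],[[0.07,0.97,0],0],[[0,0,0],0],[[0,0,0],0]]'; python3 go.py .4845,.2127,-.016,30.9
```

```text
(array([0.48473865, 0.21463568, 0.54045823]), np.float64(0.16857986224991806))
(array([ 0.61582863,  0.22395455, -2.00217489]), np.float64(0.13735061437468443)) (array([ 0.61749901,  0.2188222 , -1.98165173]), np.float64(0.10930693069306929))
time: 45.9
tool_pos: [0.4173, 0.3078, 0.0915]
tcp_rot: [0.964, 0.267, -0.001, 0.0]
contact_force: [0.7, 0.7, -0.2]
grip_width: 0.45
time: 46.7
tool_pos: [0.4839, 0.2135, 0.092]
tcp_rot: [0.964, 0.266, -0.001, -0.0]
contact_force: [-0.3, -0.1, -0.4]
grip_width: 0.452
t 46.7 pos [0.4839 0.2135 0.092 ] yaw 30.9 F [-0.3 -0.1 -0.4] w 39.7 tilt 0.1
-> 0.4845,0.2127,-0.0160 yaw 30.9: turn 0.00 | xyz units [0.01 0.05 5.4 ] | n=1 per row [0.006 0.052 5.398]
```

```bash
python3 -m jog '[[[0,0.02,1],0],[[0,0,1],0],[[0,0,1],0],[[0,0,1],0],[[0,0,0.8],0],[[0,0,0.6],0],[[0,0,0],0],[[0,0,0],0]]'; python3 -m jog '[[[0,0,0],0],[[0,0,0],0],[[0,0,0],0],[[0,0,0],0],[[0,0,0],0]]' 1 30; python3 -m jog '[[[0,0,-0.5],0],[[0,0,-1],0],[[0,0,-1],0],[[0,0,-1],0],[[0,0,-1],0],[[0,0,-1],1],[[0,0,-1],1],[[0,0,0],1],[[0,0,0],1],[[0,0,0],1]]'; python3 go.py .41,-.336,.11,0 .41,-.336,-.007
```

```text
time: 47.5
tool_pos: [0.4846, 0.2138, -0.015]
tcp_rot: [0.964, 0.267, -0.0, -0.0]
contact_force: [-0.9, -0.1, -0.7]
grip_width: 0.448
time: 48.0
tool_pos: [0.4855, 0.2132, -0.0145]
tcp_rot: [0.964, 0.267, 0.001, -0.0]
contact_force: [-0.3, -1.3, 6.4]
grip_width: 0.223
time: 49.0
tool_pos: [0.4848, 0.2131, 0.1156]
tcp_rot: [0.999, 0.05, 0.0, -0.0]
contact_force: [-0.6, 0.7, -0.4]
grip_width: 0.222
t 49.0 pos [0.4848 0.2131 0.1156] yaw 5.7 F [-0.6  0.7 -0.4] w 19.6 tilt 0.02
-> 0.4100,-0.3360,0.1100 yaw 0.0: turn 1.15 | xyz units [-3.74 27.46  0.28] | n=28 per row [-0.134  0.981  0.01 ]
-> 0.4100,-0.3360,-0.0070 yaw 0.0: turn -0.00 | xyz units [0.   0.   5.85] | n=1 per row [0.   0.   5.85]
```

```bash
python3 -m jog '[[[0,0,0],1],[[-0.13,0.98,0],0.15],[[-0.13,0.98,0],0],[[-0.13,0.98,0],0],[[-0.13,0.98,0],0],[[-0.13,0.98,0],0],[[-0.13,0.98,0],0],[[-0.13,0.98,0],0],[[-0.13,0.98,0],0],[[-0.13,0.98,0],0]]'; python3 -m jog '[[[-0.13,0.98,0],0],[[-0.13,0.98,0],0],[[-0.13,0.98,0],0],[[-0.13,0.98,0],0],[[-0.13,0.98,0],0],[[-0.13,0.98,0],0],[[-0.13,0.98,0],0],[[-0.13,0.98,0],0],[[-0.13,0.98,0],0],[[-0.13,0.98,0],0]]'; python3 -m jog '[[[-0.13,0.98,0],0],[[-0.13,0.98,0],0],[[-0.13,0.98,0],0],[[-0.13,0.98,0],0],[[-0.13,0.98,0],0],[[-0.13,0.98,0],0],[[-0.13,0.98,0],0],[[-0.13,0.98,0],0],[[-0.13,0.98,0],0],[[0,0,0],0]]';python3 go.py .41,-.336,-.007,0; python3 - <<'E'
from h import *
im=snap("8")
t=im["top"]["frame"][180:300,340:480,::-1]; s=im["side"]["frame"][60:200,230:360,::-1]
cv2.imwrite("pics/z13.png",np.hstack([cv2.resize(t,(420,360),interpolation=cv2.INTER_CUBIC),cv2.resize(s,(334,360),interpolation=cv2.INTER_CUBIC)]))
E
```

```text
time: 50.0
tool_pos: [0.4614, 0.0344, 0.1151]
tcp_rot: [1.0, 0.002, -0.0, 0.0]
contact_force: [0.6, -1.1, -0.8]
grip_width: 0.225
time: 51.0
tool_pos: [0.4354, -0.1612, 0.1151]
tcp_rot: [1.0, 0.002, -0.0, 0.0]
contact_force: [-0.9, -0.2, -0.7]
grip_width: 0.223
time: 52.0
tool_pos: [0.4117, -0.3394, 0.1152]
tcp_rot: [1.0, -0.0, -0.0, 0.001]
contact_force: [-0.8, 0.1, -0.1]
grip_width: 0.228
t 52.0 pos [ 0.4117 -0.3394  0.1152] yaw -0.0 F [-0.8  0.1 -0.1] w 20.1 tilt 0.1
-> 0.4100,-0.3360,-0.0070 yaw 0.0: turn -0.01 | xyz units [-0.09 -0.17  6.11] | n=1 per row [-0.086 -0.169  6.109]
```

View pics/z13.png

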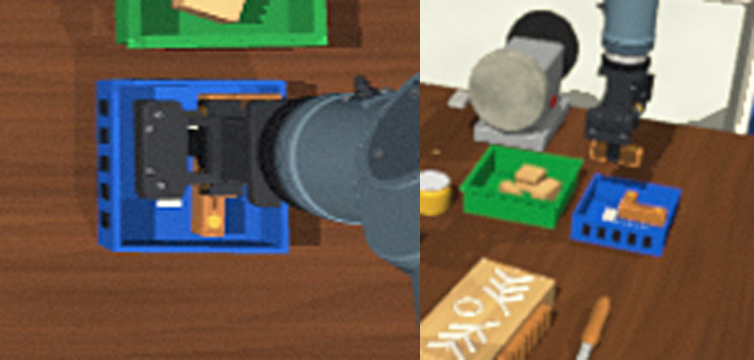

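```bash
python3 - <<'E'
from h import *
im=load("8"); t=im["top"]
print(back(t,[[340+193/3,180+220/3],[340+229/3,180+220/3],[340+210/3,180+236/3]],.031))
E
python3 go.py .415,-.334,.0
```

```text
[[ 0.33607764 -0.3638288   0.031     ]
 [ 0.33606379 -0.39529458  0.031     ]
 [ 0.32206408 -0.3783448   0.031     ]]
t 52.1 pos [ 0.413  -0.3359  0.1149] yaw 0.2 F [ 0.  -0.1 -0.8] w 19.5 tilt 0.05
-> 0.4150,-0.3340,0.0000 yaw 0.15087522295345523: turn -0.00 | xyz units [ 0.1  -0.09  5.75] | n=1 per row [ 0.099 -0.093  5.746]
```

```bash
python3 -m jog '[[[-0.15,-0.07,1],0],[[0,0,1],0],[[0,0,1],0],[[0,0,1],0],[[0,0,0],0],[[0,0,0],0]]'; python3 go.py .409,-.334,-.007,0
```

```text
time: 52.7
tool_pos: [0.4111, -0.3336, 0.0352]
tcp_rot: [1.0, 0.002, -0.0, -0.0]
contact_force: [-0.5, 0.3, -1.0]
grip_width: 0.223
t 52.7 pos [ 0.4111 -0.3336  0.0352] yaw 0.3 F [-0.5  0.3 -1. ] w 19.6 tilt 0.06
-> 0.4090,-0.3340,-0.0070 yaw 0.0: turn 0.05 | xyz units [-0.11  0.02  2.11] | n=1 per row [-0.105  0.022  2.11 ]
```

```bash
python3 -m jog '[[[-0.1,0,0.7],0],[[0,0,0.7],0],[[0,0,0.4],0],[[0,0,0.2],0],[[0,0,0],0]]'; python3 go.py; python3 -m jog '[[[0,0,0],0],[[0,0,0],0],[[0,0,0],0],[[0,0,-1],0],[[0,0,-1],0],[[0,0,-1],0],[[0,0,-1],0],[[0,0,-1],0],[[0,0,0],0],[[0,0,0],0]]' 0.33;python3 go.py .6165,.2215,.11,66
```

```text
time: 53.2
tool_pos: [0.4087, -0.3342, -0.0058]
tcp_rot: [1.0, 0.002, -0.001, -0.0]
contact_force: [0.4, -0.4, 0.0]
grip_width: 0.224
t 53.2 pos [ 0.4087 -0.3342 -0.0058] yaw 0.2 F [ 0.4 -0.4  0. ] w 19.7 tilt 0.07
time: 54.2
tool_pos: [0.4092, -0.3347, 0.0951]
tcp_rot: [1.0, 0.002, 0.0, 0.0]
contact_force: [-0.7, -0.0, -0.3]
grip_width: 0.336
t 54.2 pos [ 0.4092 -0.3347  0.0951] yaw 0.2 F [-0.7 -0.  -0.3] w 29.6 tilt 0.05
-> 0.6165,0.2215,0.1100 yaw 66.0: turn -13.16 | xyz units [29.62 -1.84 -0.75] | n=30 per row [ 0.987 -0.061 -0.025]
```

```bash
python3 - <<'E'
from h import *
im=load("8")
print(fit(im,(.6165,.222,-1.988),'left'),fit(im,(.512,.017,-.15),'board',R=70)); print(np.degrees(fit(im,(.6165,.222,-1.988),'left',cams=("top",))[0][2]))
E
python3 -m jog '[[[0,0,0],-1],[[0,0,0],-1],[[0,0,0],-1],[[0,0,0],-1],[[0,0,0],-1],[[0,0,0],-1],[[0,0,0],-1],[[0,0,0],-1],[[0,0,0],-1],[[0,0,0],-1]]' 0.1; python3 -m jog '[[[0,0,0],-1],[[0,0,0],-1],[[0,0,0],-1],[[1,-0.06,0],-0.16],[[1,-0.06,0],0],[[1,-0.06,0],0],[[1,-0.06,0],0],[[1,-0.06,0],0],[[1,-0.06,0],0],[[1,-0.06,0],0]]';  python3 -m jog '[[[1,-0.06,0],0],[[1,-0.06,0],0],[[1,-0.06,0],0],[[1,-0.06,0],0],[[1,-0.06,0],0],[[1,-0.06,0],0],[[1,-0.06,0],0],[[1,-0.06,0],0],[[1,-0.06,0],0],[[1,-0.06,0],0]]'; python3 go.py .6165,.2215,.09,66
```

```text
(array([ 0.61567768,  0.22242448, -1.98580219]), np.float64(0.4628370978834452)) (array([ 0.51235165,  0.01748918, -0.15064593]), np.float64(0.1422566132364952))
-114.69901239998127
time: 55.2
tool_pos: [0.4084, -0.3339, 0.0936]
tcp_rot: [0.905, 0.426, -0.0, -0.001]
contact_force: [0.6, 0.2, 0.1]
grip_width: 0.447
time: 56.2
tool_pos: [0.4581, -0.2022, 0.0937]
tcp_rot: [0.839, 0.545, -0.0, -0.001]
contact_force: [0.4, -0.6, -1.1]
grip_width: 0.449
time: 57.2
tool_pos: [0.5284, -0.015, 0.0936]
tcp_rot: [0.839, 0.545, -0.001, -0.001]
contact_force: [-0.5, -0.5, -0.7]
grip_width: 0.451
t 57.2 pos [ 0.5284 -0.015   0.0936] yaw 66.0 F [-0.5 -0.5 -0.7] w 39.7 tilt 0.13
-> 0.6165,0.2215,0.0900 yaw 66.0: turn -0.00 | xyz units [12.59 -0.79  0.18] | n=13 per row [ 0.969 -0.06   0.014]
```

```bash
python3 -m jog '[[[1,-0.06,0],0],[[1,-0.06,0],0],[[1,-0.06,0],0],[[1,-0.06,0],0],[[1,-0.06,0],0],[[1,-0.06,0],0],[[1,-0.06,0],0],[[1,-0.06,0],0],[[1,-0.06,0],0],[[1,-0.06,0],0]]';  python3 -m jog '[[[1,-0.06,0],0],[[1,-0.06,0],0],[[0.6,-0.06,0],0],[[0,0,0],0],[[0,0,0],0]]'; python3 go.py .6162,.2217,-.016,66
```

```text
time: 58.2
tool_pos: [0.5988, 0.1723, 0.0932]
tcp_rot: [0.839, 0.545, -0.001, -0.001]
contact_force: [0.3, 0.1, -0.8]
grip_width: 0.453
time: 58.7
tool_pos: [0.6169, 0.2197, 0.0941]
tcp_rot: [0.839, 0.544, -0.001, 0.0]
contact_force: [-0.5, -0.5, -0.3]
grip_width: 0.448
t 58.7 pos [0.6169 0.2197 0.0941] yaw 66.0 F [-0.5 -0.5 -0.3] w 39.5 tilt 0.1
-> 0.6162,0.2217,-0.0160 yaw 66.0: turn -0.01 | xyz units [ 0.07 -0.07  5.5 ] | n=1 per row [ 0.075 -0.074  5.503]
```

```bash
python3 -m jog '[[[0.05,-0.05,1],0],[[0,0,1],0],[[0,0,1],0],[[0,0,1],0],[[0,0,0.9],0],[[0,0,0.6],0],[[0,0,0],0],[[0,0,0],0]]'; python3 -m jog '[[[0,0,0],0],[[0,0,0],0],[[0,0,0],0],[[0,0,0],0],[[0,0,0],0]]' 1 30; python3 -m jog '[[[0,0,-0.5],0],[[0,0,-1],0],[[0,0,-1],0],[[0,0,-1],0],[[0,0,-1],0],[[0,0,-1],0],[[0,0,0],-1],[[0,0,0],-1],[[0,0,0],-1],[[0,0,0],-1]]'; python3 -m jog '[[[0,0,0],-1],[[0,0,0],-1],[[0,0,0],-1],[[0,0,0],-1],[[0,0,0],-1],[[0,0,0],-1],[[0,0,0],-1],[[0,0,0],-1],[[0,0,0],-1],[[0,0,0],-1]]'; python3 -m jog '[[[0,0,0],-1],[[0,0,0],-1],[[0,0,0],-1],[[0,0,0],-1],[[0,0,0],-1],[[0,0,0],-1],[[0,0,0],-1],[[0,0,0],-1],[[0,0,0],-0.8],[[0,0,0],0]]'; python3 go.py .409,.341,.09,180
```

```text
time: 59.5
tool_pos: [0.6172, 0.222, -0.0148]
tcp_rot: [0.839, 0.544, 0.0, 0.0]
contact_force: [0.3, 0.3, 0.5]
grip_width: 0.45
time: 60.0
tool_pos: [0.6175, 0.2223, -0.0143]
tcp_rot: [0.839, 0.544, 0.001, 0.0]
contact_force: [-1.0, -0.1, 5.2]
grip_width: 0.224
time: 61.0
tool_pos: [0.6168, 0.2219, 0.0953]
tcp_rot: [0.73, 0.683, -0.0, 0.0]
contact_force: [0.1, -0.2, -0.3]
grip_width: 0.221
time: 62.0
tool_pos: [0.6169, 0.2218, 0.0952]
tcp_rot: [0.373, 0.928, -0.0, 0.0]
contact_force: [0.5, 0.3, -0.1]
grip_width: 0.224
time: 63.0
tool_pos: [0.6169, 0.2216, 0.095]
tcp_rot: [0.0, 1.0, -0.0, -0.0]
contact_force: [-0.1, 0.1, -1.2]
grip_width: 0.223
t 63.0 pos [0.6169 0.2216 0.095 ] yaw 180.0 F [-0.1  0.1 -1.2] w 19.6 tilt 0.03
-> 0.4090,0.3410,0.0900 yaw 180.0: turn -0.00 | xyz units [10.39  5.97  0.25] | n=11 per row [0.945 0.543 0.023]
```

```bash
python3 -m jog '[[[1,0.57,0],0],[[1,0.57,0],0],[[1,0.57,0],0],[[1,0.57,0],0],[[1,0.57,0],0],[[1,0.57,0],0],[[1,0.57,0],0],[[1,0.57,0],0],[[1,0.57,0],0],[[1,0.57,0],0]]'; python3 -m jog '[[[0.39,0.27,0],0],[[0,0,0],0],[[0,0,0],0]]'; python3 go.py .409,.341,-.007,180; python3 - <<'E'
from h import *
im=snap("9")
t=im["top"]["frame"][180:300,60:200,::-1]; s=im["side"]["frame"][160:320,180:320,::-1]
cv2.imwrite("pics/z14.png",np.hstack([cv2.resize(t,(420,360),interpolation=cv2.INTER_CUBIC),cv2.resize(s,(315,360),interpolation=cv2.INTER_CUBIC)]))
E
```

```text
time: 64.0
tool_pos: [0.4163, 0.3364, 0.0952]
tcp_rot: [0.001, 1.0, -0.0, 0.0]
contact_force: [-0.4, -0.5, 0.0]
grip_width: 0.221
time: 64.3
tool_pos: [0.4103, 0.3409, 0.0949]
tcp_rot: [0.001, 1.0, -0.0, 0.0]
contact_force: [-0.1, 0.3, -0.6]
grip_width: 0.224
t 64.3 pos [0.4103 0.3409 0.0949] yaw 179.9 F [-0.1  0.3 -0.6] w 19.7 tilt 0.06
-> 0.4090,0.3410,-0.0070 yaw 180.0: turn -0.02 | xyz units [0.07 0.   5.1 ] | n=1 per row [6.700e-02 3.000e-03 5.097e+00]
```

View pics/z14.png

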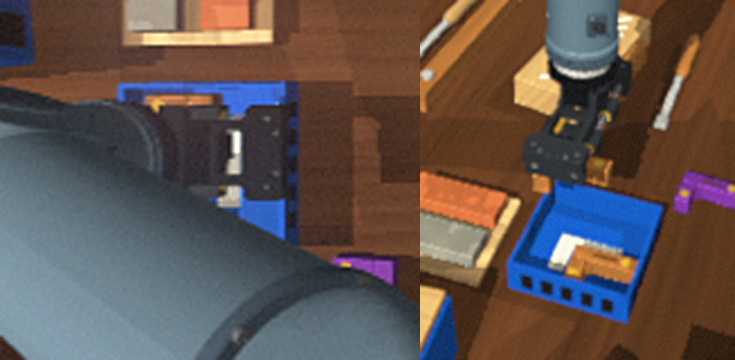

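```bash
python3 - <<'E'
from h import *
im=load("9"); t=im["top"]
print(back(t,[[60+147/3,180+95/3],[60+147/3,180+107/3]],.137))
E
python3 -m jog '[[[0.05,0,1],0],[[0,0,1],0],[[0,0,1],0],[[0,0,1],0],[[0,0,0.5],0],[[0,0,0.4],0],[[0,0,0.15],0],[[0,0,0],0]]'; python3 go.py
```

```text
[[0.44930333 0.38243103 0.137     ]
 [0.43966829 0.3822711  0.137     ]]
time: 65.2
tool_pos: [0.4084, 0.3416, -0.006]
tcp_rot: [0.0, 1.0, 0.0, 0.0]
contact_force: [-0.3, 0.4, -0.2]
grip_width: 0.22
t 65.2 pos [ 0.4084  0.3416 -0.006 ] yaw 180.0 F [-0.3  0.4 -0.2] w 19.3 tilt 0.01
```

```bash
python3 -m jog '[[[0,0,0],0],[[0,0,0],0],[[0,0,0],0],[[0,0,-1],0],[[0,0,-1],0],[[0,0,-1],0],[[0,0,-1],0],[[0,0,-1],0],[[0,0,-1],0],[[0,0,0],0]]' 0.33; python3 - <<'E'
from h import *
im=snap("10")
b,c=fit(im,(.5124,.0175,-.15),'board',R=70); print('board',b,c)
overlay(im,"10",[('board',b),('carv',b),('stop',(.6951,.003,-.0465)),('left',(.3628,.389,.06,.005)),('left',(.4084,.3416,0,.005))],"ov10")
t=im["top"]; 
def bk(p,z,s=3.8,o=(160,120)): return back(t,np.array(p)/s+np.array(o)-.4,z)[:,:2].round(4).tolist()
print('gouge handle far edge,end',bk([(420,450),(500,447),(578,465),(560,483),(245,467)],.014))
a=cv2.imread("pics/ov10_top.png"); cv2.imwrite("pics/ov10_t.png",a[460:1060,560:1360]); cv2.imwrite("pics/ov10_l.png",a[780:1100,360:760])
E
```

```text
time: 66.2
tool_pos: [0.4094, 0.3429, 0.1164]
tcp_rot: [0.0, 1.0, 0.001, 0.002]
contact_force: [-0.3, 0.0, 0.4]
grip_width: 0.333
board [ 0.51227854  0.01779354 -0.15067118] 0.7572235647209836
gouge handle far edge,end [[0.3755, -0.0095], [0.3776, -0.0667], [0.3647, -0.1222], [0.352, -0.1092], [0.3636, 0.1162]]
```

View pics/ov10_t.png

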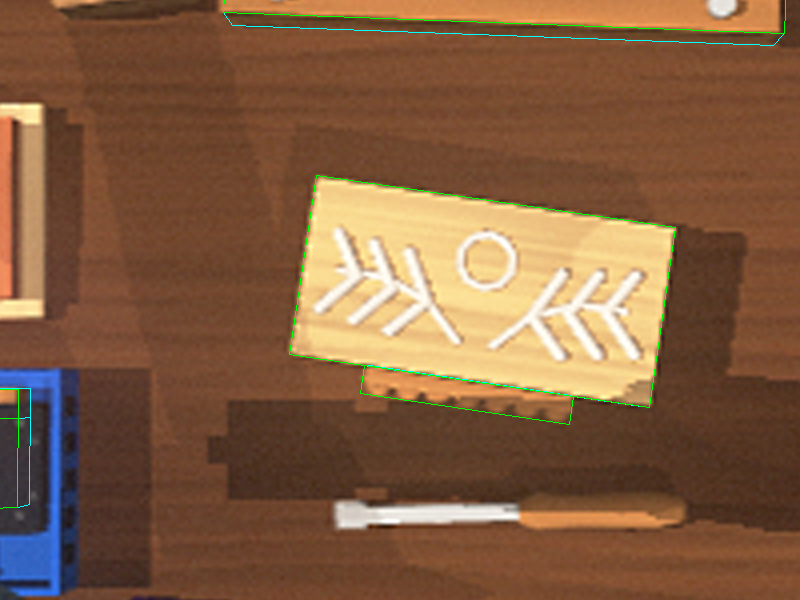

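View pics/ov10_l.png

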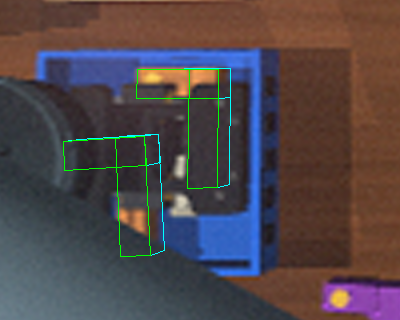

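```bash
python3 - <<'E'
from h import *
a=cv2.imread("pics/ov10_side.png"); cv2.imwrite("pics/ov10_s.png",cv2.resize(a[360:1300,440:1440],(638,600)))
E
```

```text
(no output)
```

View pics/ov10_s.png

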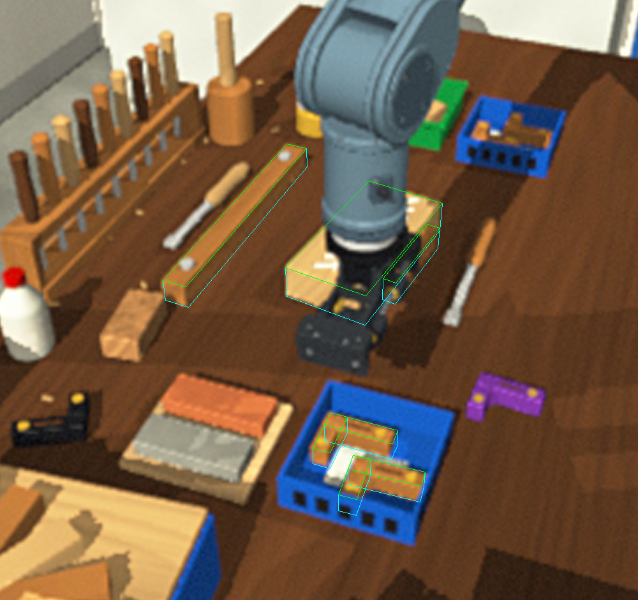

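```bash
python3 -m jog '[[[0,0,0],1],[[0,0,0],1],[[0,0,0],1],[[0,0,0],1],[[0,0,0],1],[[0,0,0],1],[[0,0,0],1],[[0,0,0],1],[[0,0,0],1],[[0,0,0],1]]' 1 20;python3 -m jog '[[[0,0,0],1],[[0,0,0],1],[[0,0,0],1],[[0,0,0],1],[[0,0,0],1],[[0,0,0],1],[[0,0,0],1],[[0,0,0],1],[[0,0,0],0]]'; python3 go.py .408,-.076,.09,90
```

```text
time: 67.3
tool_pos: [0.4076, 0.3408, 0.1126]
tcp_rot: [0.424, 0.905, -0.001, -0.0]
contact_force: [-0.6, -0.1, 0.5]
grip_width: 0.005
time: 68.2
tool_pos: [0.4077, 0.3409, 0.1128]
tcp_rot: [0.707, 0.707, -0.001, 0.0]
contact_force: [-0.1, -0.2, -0.4]
grip_width: 0.006
t 68.2 pos [0.4077 0.3409 0.1128] yaw 89.9 F [-0.1 -0.2 -0.4] w 0.5 tilt 0.11
-> 0.4080,-0.0760,0.0900 yaw 90.0: turn -0.01 | xyz units [-2.084e+01  2.000e-02  1.140e+00] | n=21 per row [-0.993  0.001  0.054]
```

```bash
python3 -m jog '[[[-1,0,0],0],[[-1,0,0],0],[[-1,0,0],0],[[-1,0,0],0],[[-1,0,0],0],[[-1,0,0],0],[[-1,0,0],0],[[-1,0,0],0],[[-1,0,0],0],[[-1,0,0],0]]'; python3 -m jog '[[[-1,0,0.3],0],[[-1,0,0.3],0],[[-1,0,0.3],0],[[-1,0,0],0],[[-1,0,0],0],[[-1,0,0],0],[[-1,0,0],0],[[-1,0,0],0],[[-1,0,0],0],[[-1,0,0],0]]';python3 -m jog '[[[-0.8,0,0],0],[[0,0,0],0],[[0,0,0],0]]'; python3 go.py .408,-.076,.0 .408,-.076,-.006
```

```text
time: 69.2
tool_pos: [0.4076, 0.1404, 0.1133]
tcp_rot: [0.706, 0.708, -0.001, -0.0]
contact_force: [0.2, 0.4, -0.1]
grip_width: 0.006
time: 70.2
tool_pos: [0.4075, -0.0593, 0.0954]
tcp_rot: [0.706, 0.708, -0.0, -0.0]
contact_force: [-0.1, -0.7, 0.6]
grip_width: 0.007
time: 70.5
tool_pos: [0.4078, -0.0741, 0.0956]
tcp_rot: [0.707, 0.707, -0.0, -0.0]
contact_force: [-0.2, 0.1, 0.0]
grip_width: 0.008
t 70.5 pos [ 0.4078 -0.0741  0.0956] yaw 90.0 F [-0.2  0.1  0. ] w 0.7 tilt 0.04
-> 0.4080,-0.0760,0.0000 yaw 90.02768569079971: turn -0.00 | xyz units [-0.1   0.01  4.78] | n=1 per row [-0.097  0.012  4.779]
-> 0.4080,-0.0760,-0.0060 yaw 90.02768569079971: turn -0.00 | xyz units [0.  0.  0.3] | n=1 per row [0.  0.  0.3]
```

```bash
python3 -m jog '[[[-0.1,0,1],0],[[0,0,1],0],[[0,0,1],0],[[0,0,1],0],[[0,0,0.8],0],[[0,0,0.3],0],[[0,0,0],0]]'; python3 -m jog '[[[0,0.3,0],0],[[0,0.3,0],0],[[0,0.3,0],0],[[0,0.3,0],0],[[0,0.3,0],0],[[0,0.3,0],0]]'; python3 go.py; python3 - <<'E'
from h import *
im=snap("11")
t=im["top"]["frame"][100:260,160:360,::-1]; s=im["side"]["frame"][100:260,180:330,::-1]
cv2.imwrite("pics/z15.png",np.hstack([cv2.resize(t,(430,344),interpolation=cv2.INTER_CUBIC),cv2.resize(s,(322,344),interpolation=cv2.INTER_CUBIC)]))
E
```

```text
time: 71.2
tool_pos: [0.4076, -0.0754, -0.0066]
tcp_rot: [0.706, 0.708, -0.0, -0.001]
contact_force: [0.5, -0.5, -0.2]
grip_width: 0.002
time: 71.8
tool_pos: [0.4382, -0.0796, -0.0064]
tcp_rot: [0.709, 0.706, -0.005, -0.003]
contact_force: [-12.9, -7.4, 8.9]
grip_width: 0.004
t 71.8 pos [ 0.4382 -0.0796 -0.0064] yaw 89.8 F [-12.9  -7.4   8.9] w 0.4 tilt 0.69
```

View pics/z15.png

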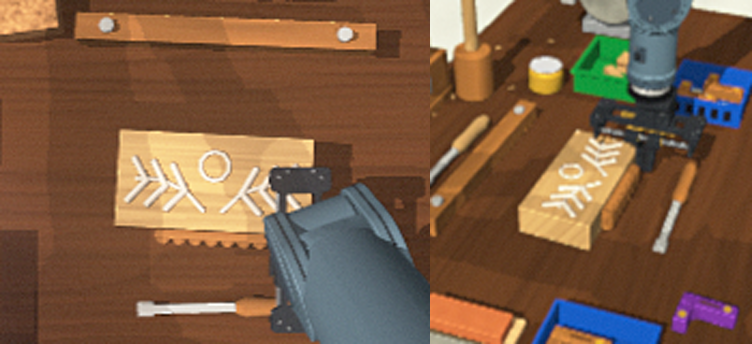

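```bash
python3 -m jog '[[[0,0.3,0],0],[[0,0.3,0],0],[[0,0.3,0],0],[[0,0.3,0],0],[[0,0.3,0],0],[[0,0.3,0],0],[[0,0,0],0]]'; python3 go.py; cat > bd.py <<'E'
import sys; from h import *
tag=sys.argv[1]; im=snap(tag)
g=tuple(float(v) for v in sys.argv[2].split(","))
St=(.6951,.003,-.0465)
def topmask(d):
    f=cv2.cvtColor(cv2.resize(d["frame"],None,fx=S,fy=S),cv2.COLOR_RGB2HSV); return f
# edge-based refinement: fit top-face rectangle against bright pixels in top view, ignoring occluded (dark/blue-grey) pixels
def fitb(im,p0,cams=("top",)):
    def cost(p):
        c=0
        for n in cams:
            d=im[n]; f=cv2.resize(d["frame"],None,fx=2,fy=2).astype(int); w=((f[:,:,0]>165)&(f[:,:,1]>120)).astype(np.uint8)
            arm=(f[:,:,2]>=f[:,:,0]-12)&(f[:,:,0]<165); arm=cv2.dilate(arm.astype(np.uint8),np.ones((5,5)))
            t=box(-60,60,-120,120,0,50); t=t[t[:,2]>.04][[0,1,3,2]]
            m=np.zeros(w.shape,np.uint8); cv2.fillConvexPoly(m,np.round((proj(d,T(p,t))+.5)*2*16).astype(np.int32)[:,None],1,shift=4)
            z=cv2.dilate(M0,np.ones((15,15)))&(1-arm)
            c+=((m!=w)&(z>0)).sum()
        return float(c)
    d=im["top"]; t=box(-60,60,-120,120,0,50); t=t[t[:,2]>.04][[0,1,3,2]]
    M0=np.zeros((768,1024),np.uint8); cv2.fillConvexPoly(M0,np.round((proj(d,T(p0,t))+.5)*2).astype(np.int32)[:,None],1)
    x0=np.array(p0,float); best=None
    for k in range(3):
        sim=np.vstack([x0]+[x0+np.eye(3)[i]*[.008,.008,.06][i] for i in range(3)])
        r=minimize(cost,x0,method="Nelder-Mead",options=dict(initial_simplex=sim,maxiter=150,xatol=1e-4,fatol=.5)); x0=r.x
        M0[:]=0; cv2.fillConvexPoly(M0,np.round((proj(d,T(x0,t))+.5)*2).astype(np.int32)[:,None],1)
    return x0,r.fun
b,c=fitb(im,g)
print("board",b.round(4).tolist(),"yaw",np.degrees(b[2]).round(2),"rel",np.degrees(b[2]-St[2]).round(2),"cost",c)
R=lambda p:T(b,np.array([p])/1000)[0,:2]
s=np.array([np.cos(St[2]),np.sin(St[2])])
for n,p in(("FL",(60,120,0)),("FR",(60,-120,0)),("RL100",(-60,100,0)),("RR100",(-60,-100,0))):
    q=R(p); print(n,q.round(4),"gap",((np.array(St[:2])-q)@s*1000).round(1))
overlay(im,tag,[('board',b),('carv',b),('stop',St)],"ov"+tag)
a=cv2.imread(f"pics/ov{tag}_top.png"); t=a[340:1060,560:1460]; s2=cv2.imread(f"pics/ov{tag}_side.png")[360:1080,560:1360]
cv2.imwrite(f"pics/ov{tag}.png",np.hstack([cv2.resize(t,(425,340)),cv2.resize(s2,(375,340))]))
E
python3 bd.py 12 .53,.017,.1
```

```text
time: 72.6
tool_pos: [0.4779, -0.079, -0.0063]
tcp_rot: [0.708, 0.706, -0.003, -0.001]
contact_force: [-5.6, -5.1, -1.4]
grip_width: 0.005
t 72.6 pos [ 0.4779 -0.079  -0.0063] yaw 89.8 F [-5.6 -5.1 -1.4] w 0.4 tilt 0.32
board [0.5389, 0.0312, 0.1411] yaw 8.09 rel 10.75 cost 1134.0
FL [0.5814 0.1584] gap 120.8
FR [ 0.6152 -0.0792] gap 76.0
RL100 [0.4654 0.1217] gap 235.0
RR100 [ 0.4936 -0.0763] gap 197.6
```

View pics/ov12.png

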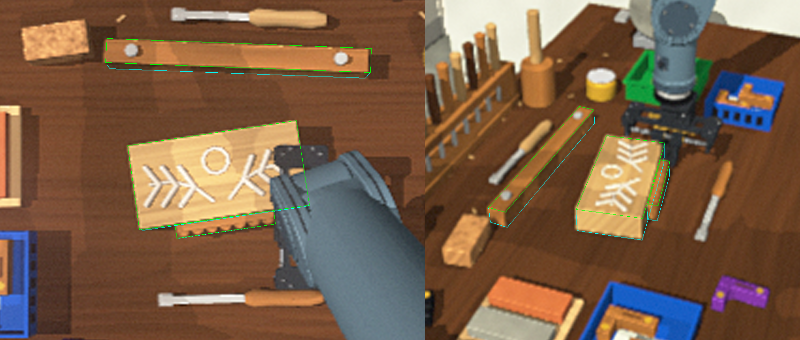

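```bash
python3 -m jog '[[[0,-0.5,0],0],[[0,-0.5,-0.5],0],[[0,0,-1],0],[[0,0,-1],0],[[0,0,-1],0],[[0,0,-0.5],0],[[0,0,0],0]]';python3 go.py .434,.126,.075,90 .434,.126,-.006
```

```text
time: 73.4
tool_pos: [0.4611, -0.0766, 0.0755]
tcp_rot: [0.707, 0.707, 0.001, 0.001]
contact_force: [0.4, 0.4, -0.2]
grip_width: 0.008
t 73.4 pos [ 0.4611 -0.0766  0.0755] yaw 90.0 F [ 0.4  0.4 -0.2] w 0.7 tilt 0.2
-> 0.4340,0.1260,0.0750 yaw 90.0: turn -0.00 | xyz units [10.13 -1.35  0.03] | n=11 per row [ 0.921 -0.123  0.002]
-> 0.4340,0.1260,-0.0060 yaw 90.0: turn -0.00 | xyz units [0.   0.   4.05] | n=1 per row [0.   0.   4.05]
```

```bash
python3 -m jog '[[[1,-0.13,0],0],[[1,-0.13,0],0],[[1,-0.13,0],0],[[1,-0.13,0],0],[[1,-0.13,0],0],[[1,-0.13,0],0],[[1,-0.13,0],0],[[1,-0.13,0],0],[[1,-0.13,0],0],[[1,-0.13,0],0]]'; python3 -m jog '[[[0.15,0,0],0],[[0,0,0],0],[[0,0,0],0]]'; python3 go.py .434,.126,-.006,90
```

```text
time: 74.4
tool_pos: [0.4333, 0.1242, 0.0732]
tcp_rot: [0.707, 0.707, -0.001, -0.0]
contact_force: [-0.4, -0.8, -0.7]
grip_width: 0.009
time: 74.7
tool_pos: [0.434, 0.1252, 0.0735]
tcp_rot: [0.708, 0.707, -0.001, 0.0]
contact_force: [-0.1, -0.3, -0.4]
grip_width: 0.005
t 74.7 pos [0.434  0.1252 0.0735] yaw 89.9 F [-0.1 -0.3 -0.4] w 0.4 tilt 0.07
-> 0.4340,0.1260,-0.0060 yaw 90.0: turn -0.02 | xyz units [0.04 0.   3.98] | n=1 per row [3.800e-02 1.000e-03 3.976e+00]
```

```bash
python3 -m jog '[[[0.04,0,1],0],[[0,0,1],0],[[0,0,1],0],[[0,0,0.7],0],[[0,0,0.3],0],[[0,0,0],0]]'; python3 -m jog '[[[0,0.4,0],0],[[0,0.4,0],0],[[0,0.4,0],0],[[0,0.4,0],0],[[0,0.4,0],0],[[0,0.4,0],0],[[0,0.4,0],0],[[0,0.4,0],0],[[0,0.3,0],0],[[0,0,0],0]]'; python3 go.py;python3 bd.py 13 .56,.017,-.1
```

```text
time: 75.3
tool_pos: [0.4337, 0.1263, -0.0067]
tcp_rot: [0.708, 0.707, -0.001, -0.0]
contact_force: [-0.3, -0.0, -0.4]
grip_width: 0.009
time: 76.3
tool_pos: [0.5035, 0.1295, -0.0058]
tcp_rot: [0.707, 0.707, 0.0, -0.001]
contact_force: [-4.5, 4.6, -0.8]
grip_width: 0.008
t 76.3 pos [ 0.5035  0.1295 -0.0058] yaw 90.1 F [-4.5  4.6 -0.8] w 0.7 tilt 0.17
board [0.5652, 0.0186, -0.1296] yaw -7.43 rel -4.76 cost 1174.0
FL [0.6403 0.1299] gap 60.7
FR [ 0.6092 -0.1081] gap 80.6
RL100 [0.5187 0.1256] gap 181.9
RR100 [ 0.4928 -0.0728] gap 198.5
```

View pics/ov13.png

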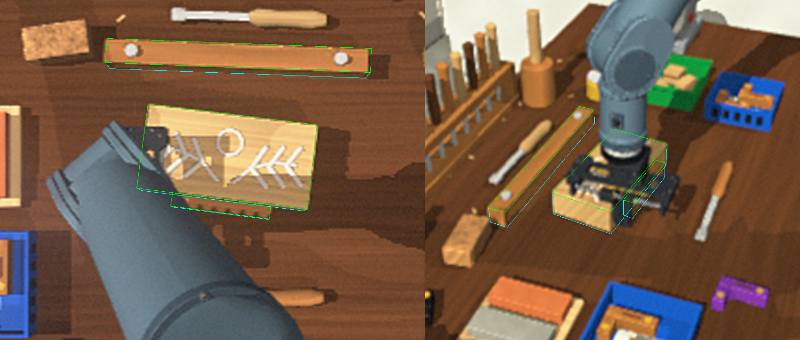

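```bash
python3 -m jog '[[[0,-0.5,0],0],[[0,-0.5,-0.5],0],[[0,0,-1],0],[[0,0,-1],0],[[0,0,-1],0],[[0,0,-0.5],0],[[0,0,0],0]]';python3 go.py .463,-.076,.075,90
```

```text
time: 77.1
tool_pos: [0.4852, 0.1272, 0.0756]
tcp_rot: [0.707, 0.707, 0.001, 0.001]
contact_force: [0.2, 0.4, -0.4]
grip_width: 0.005
t 77.1 pos [0.4852 0.1272 0.0756] yaw 89.9 F [ 0.2  0.4 -0.4] w 0.4 tilt 0.18
-> 0.4630,-0.0760,0.0750 yaw 90.0: turn -0.01 | xyz units [-10.16  -1.11   0.03] | n=11 per row [-0.923 -0.101  0.003]
```

```bash
python3 -m jog '[[[-1,-0.11,0],0],[[-1,-0.11,0],0],[[-1,-0.11,0],0],[[-1,-0.11,0],0],[[-1,-0.11,0],0],[[-1,-0.11,0],0],[[-1,-0.11,0],0],[[-1,-0.11,0],0],[[-1,-0.11,0],0],[[-1,-0.11,0],0]]'; python3 -m jog '[[[-0.16,0,0],0],[[0,0,0],0],[[0,0,1],0],[[0,0,1],0],[[0,0,1],0],[[0,0,0.7],0],[[0,0,0.3],0],[[0,0,0],0]]'; python3 go.py .463,-.076,-.006,90
```

```text
time: 78.1
tool_pos: [0.4612, -0.0736, 0.0732]
tcp_rot: [0.707, 0.707, -0.0, -0.0]
contact_force: [0.3, -0.3, -1.2]
grip_width: 0.006
time: 78.9
tool_pos: [0.4617, -0.0751, -0.0066]
tcp_rot: [0.707, 0.707, -0.0, -0.001]
contact_force: [0.5, 0.5, 0.8]
grip_width: 0.002
t 78.9 pos [ 0.4617 -0.0751 -0.0066] yaw 90.0 F [0.5 0.5 0.8] w 0.2 tilt 0.07
-> 0.4630,-0.0760,-0.0060 yaw 90.0: turn 0.01 | xyz units [-0.04  0.06 -0.03] | n=1 per row [-0.044  0.064 -0.03 ]
```

```bash
python3 -m jog '[[[0,0.4,0],0],[[0,0.4,0],0],[[0,0.4,0],0],[[0,0.4,0],0],[[0,0.4,0],0],[[0,0.4,0],0],[[0,0.4,0],0],[[0,0.4,0],0],[[0,0.2,0],0],[[0,0,0],0]]'; python3 go.py;python3 bd.py 14 .58,.03,.1
```

```text
time: 79.9
tool_pos: [0.5282, -0.0789, -0.0063]
tcp_rot: [0.708, 0.706, -0.003, -0.001]
contact_force: [-5.5, -4.8, 0.7]
grip_width: 0.009
t 79.9 pos [ 0.5282 -0.0789 -0.0063] yaw 89.8 F [-5.5 -4.8  0.7] w 0.8 tilt 0.32
board [0.5902, 0.0295, 0.1357] yaw 7.78 rel 10.44 cost 1085.0
FL [0.6334 0.1565] gap 68.7
FR [ 0.6659 -0.0813] gap 25.3
RL100 [0.5172 0.1204] gap 183.1
RR100 [ 0.5443 -0.0777] gap 146.9
```

View pics/ov14.png

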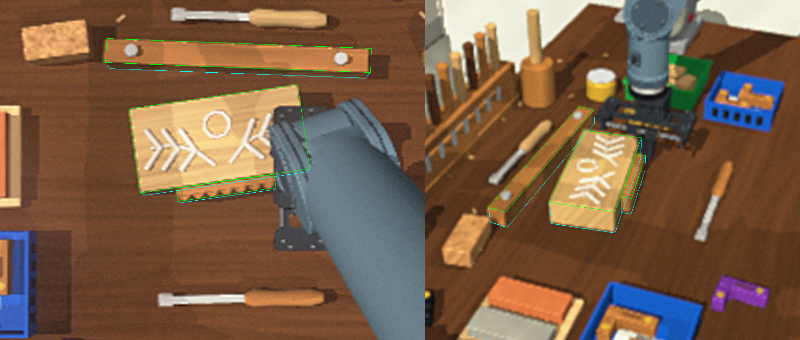

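```bash
python3 -m jog '[[[0,-0.5,0],0],[[0,-0.5,-0.5],0],[[0,0,-1],0],[[0,0,-1],0],[[0,0,-1],0],[[0,0,-0.5],0],[[0,0,0],0]]';python3 go.py .487,.123,.075,90
```

```text
time: 80.7
tool_pos: [0.5112, -0.0758, 0.0757]
tcp_rot: [0.707, 0.707, 0.001, 0.001]
contact_force: [0.2, 0.2, -0.3]
grip_width: 0.007
t 80.7 pos [ 0.5112 -0.0758  0.0757] yaw 90.0 F [ 0.2  0.2 -0.3] w 0.6 tilt 0.2
-> 0.4870,0.1230,0.0750 yaw 90.0: turn -0.00 | xyz units [ 9.94 -1.21  0.03] | n=10 per row [ 0.994 -0.121  0.003]
```

```bash
python3 -m jog '[[[1,-0.12,0],0],[[1,-0.12,0],0],[[1,-0.12,0],0],[[1,-0.12,0],0],[[1,-0.12,0],0],[[1,-0.12,0],0],[[1,-0.12,0],0],[[1,-0.12,0],0],[[1,-0.12,0],0],[[1,-0.12,0],0]]'; python3 -m jog '[[[0,0,0],0],[[0,0,0],0],[[0,0,1],0],[[0,0,1],0],[[0,0,1],0],[[0,0,0.7],0],[[0,0,0.3],0],[[0,0,0],0]]'; python3 go.py .487,.123,-.006,90;  python3 -m jog '[[[0,0.4,0],0],[[0,0.4,0],0],[[0,0.4,0],0],[[0,0.4,0],0],[[0,0.4,0],0],[[0,0.4,0],0],[[0,0.4,0],0],[[0,0.4,0],0],[[0,0.2,0],0],[[0,0,0],0]]'; python3 go.py;python3 bd.py 15 .615,.02,-.1
```

```text
time: 81.7
tool_pos: [0.4853, 0.1249, 0.0731]
tcp_rot: [0.707, 0.707, -0.0, -0.0]
contact_force: [-0.7, -0.1, 0.0]
grip_width: 0.004
time: 82.5
tool_pos: [0.4857, 0.1234, -0.0067]
tcp_rot: [0.707, 0.707, -0.001, -0.0]
contact_force: [-0.1, -0.0, -0.1]
grip_width: 0.005
t 82.5 pos [ 0.4857  0.1234 -0.0067] yaw 89.9 F [-0.1 -0.  -0.1] w 0.4 tilt 0.08
-> 0.4870,0.1230,-0.0060 yaw 90.0: turn -0.01 | xyz units [-0.02  0.06 -0.04] | n=1 per row [-0.019  0.063 -0.035]
time: 83.5
tool_pos: [0.553, 0.127, -0.0057]
tcp_rot: [0.707, 0.708, 0.0, -0.002]
contact_force: [-5.4, 6.0, 2.0]
grip_width: 0.007
t 83.5 pos [ 0.553   0.127  -0.0057] yaw 90.1 F [-5.4  6.   2. ] w 0.7 tilt 0.21
board [0.6155, 0.0179, -0.1191] yaw -6.83 rel -4.16 cost 1267.0
FL [0.6894 0.1299] gap 11.6
FR [ 0.6609 -0.1084] gap 29.0
RL100 [0.5679 0.1243] gap 132.7
RR100 [ 0.5441 -0.0742] gap 147.3
```

View pics/ov15.png

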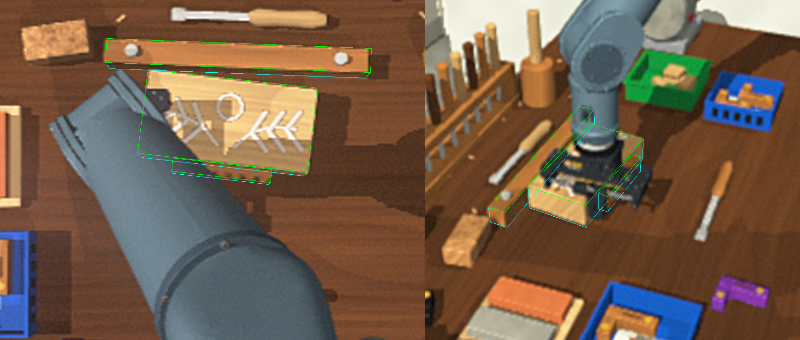

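```bash
python3 -m jog '[[[0,-0.5,0],0],[[0,-0.5,-0.5],0],[[0,0,-1],0],[[0,0,-1],0],[[0,0,-1],0],[[0,0,-0.5],0],[[0,0,0],0]]';python3 go.py .514,-.077,.075,90
```

```text
time: 84.3
tool_pos: [0.5353, 0.1239, 0.0757]
tcp_rot: [0.707, 0.707, 0.001, 0.001]
contact_force: [0.2, -0.0, 0.7]
grip_width: 0.003
t 84.3 pos [0.5353 0.1239 0.0757] yaw 89.9 F [ 0.2 -0.   0.7] w 0.3 tilt 0.19
-> 0.5140,-0.0770,0.0750 yaw 90.0: turn -0.01 | xyz units [-10.05  -1.06   0.04] | n=11 per row [-0.913 -0.097  0.003]
```

```bash
python3 -m jog '[[[-1,-0.1,0],0],[[-1,-0.1,0],0],[[-1,-0.1,0],0],[[-1,-0.1,0],0],[[-1,-0.1,0],0],[[-1,-0.1,0],0],[[-1,-0.1,0],0],[[-1,-0.1,0],0],[[-1,-0.1,0],0],[[-1,-0.1,0],0]]'; python3 -m jog '[[[-0.05,0,0],0],[[0,0,0],0],[[0,0,1],0],[[0,0,1],0],[[0,0,1],0],[[0,0,0.7],0],[[0,0,0.3],0],[[0,0,0],0]]'; python3 go.py .514,-.077,-.006,90; python3 -m jog '[[[0,0.3,0],0],[[0,0.3,0],0],[[0,0.3,0],0],[[0,0.3,0],0],[[0,0.3,0],0],[[0,0.25,0],0],[[0,0,0],0]]'; python3 go.py;python3 bd.py 16 .63,.022,.0
```

```text
time: 85.3
tool_pos: [0.5132, -0.0769, 0.0731]
tcp_rot: [0.707, 0.707, -0.0, -0.0]
contact_force: [0.3, -0.9, -0.8]
grip_width: 0.004
time: 86.1
tool_pos: [0.5137, -0.0761, -0.0067]
tcp_rot: [0.707, 0.707, -0.0, -0.001]
contact_force: [-1.2, -0.2, 0.1]
grip_width: 0.005
t 86.1 pos [ 0.5137 -0.0761 -0.0067] yaw 90.0 F [-1.2 -0.2  0.1] w 0.4 tilt 0.07
-> 0.5140,-0.0770,-0.0060 yaw 90.0: turn 0.01 | xyz units [-0.05  0.02 -0.03] | n=1 per row [-0.046  0.016 -0.033]
time: 86.8
tool_pos: [0.5459, -0.0806, -0.0063]
tcp_rot: [0.708, 0.706, -0.004, -0.001]
contact_force: [-9.0, -5.9, 5.1]
grip_width: 0.008
t 86.8 pos [ 0.5459 -0.0806 -0.0063] yaw 89.8 F [-9.  -5.9  5.1] w 0.7 tilt 0.47
board [0.6237, 0.019, -0.0301] yaw -1.72 rel 0.94 cost 1110.0
FL [0.6872 0.1371] gap 14.1
FR [ 0.68   -0.1028] gap 10.1
RL100 [0.5667 0.1207] gap 133.7
RR100 [ 0.5607 -0.0792] gap 130.4
```

```bash
python3 -m jog '[[[0,0.2,0],0],[[0,0.2,0],0],[[0,0,0],0]]'; python3 -m jog '[[[0,-0.5,0],0],[[0,-0.5,-0.5],0],[[0,0,-1],0],[[0,0,-1],0],[[0,0,-1],0],[[0,0,-0.5],0],[[0,0,0],0]]';python3 bd.py 17 .625,.022,.0; python3 go.py .535,.123,.075,90
```

```text
time: 87.2
tool_pos: [0.5535, -0.081, -0.0064]
tcp_rot: [0.708, 0.706, -0.004, -0.001]
contact_force: [-9.6, -6.7, 4.6]
grip_width: 0.01
time: 87.9
tool_pos: [0.5383, -0.0767, 0.0757]
tcp_rot: [0.707, 0.707, 0.001, 0.001]
contact_force: [0.3, 0.1, 0.3]
grip_width: 0.006
board [0.6288, 0.0211, 0.0242] yaw 1.39 rel 4.05 cost 1406.0
FL [0.6858 0.1425] gap 15.7
FR [ 0.6916 -0.0975] gap -1.2
RL100 [0.5664 0.1196] gap 134.0
RR100 [ 0.5712 -0.0804] gap 119.9
t 88.0 pos [ 0.5369 -0.0768  0.0738] yaw 90.0 F [0.2 0.7 0. ] w 0.4 tilt 0.01
-> 0.5350,0.1230,0.0750 yaw 90.0: turn -0.00 | xyz units [ 9.99 -0.09 -0.06] | n=10 per row [ 0.999 -0.009 -0.006]
```

```bash
python3 -m jog '[[[1,0,0],0],[[1,0,0],0],[[1,0,0],0],[[1,0,0],0],[[1,0,0],0],[[1,0,0],0],[[1,0,0],0],[[1,0,0],0],[[1,0,0],0],[[1,0,0],0]]'; python3 -m jog '[[[0,0,0],0],[[0,0,0],0],[[0,0,1],0],[[0,0,1],0],[[0,0,1],0],[[0,0,0.7],0],[[0,0,0.3],0],[[0,0,0],0]]'; python3 go.py; python3 -m jog '[[[0,0.3,0],0],[[0,0.3,0],0],[[0,0.3,0],0],[[0,0.3,0],0],[[0,0,0],0]]'; python3 go.py;python3 bd.py 18 .63,.022,-.02
```

```text
time: 89.0
tool_pos: [0.5362, 0.1238, 0.0727]
tcp_rot: [0.707, 0.707, -0.001, -0.001]
contact_force: [0.9, -0.4, 0.7]
grip_width: 0.002
time: 89.8
tool_pos: [0.5367, 0.1222, -0.0068]
tcp_rot: [0.707, 0.707, -0.001, -0.0]
contact_force: [0.3, 0.4, 0.3]
grip_width: 0.006
t 89.8 pos [ 0.5367  0.1222 -0.0068] yaw 89.9 F [0.3 0.4 0.3] w 0.6 tilt 0.09
time: 90.3
tool_pos: [0.5586, 0.1251, -0.0057]
tcp_rot: [0.707, 0.708, -0.001, -0.002]
contact_force: [-10.7, 4.0, 8.4]
grip_width: 0.004
t 90.3 pos [ 0.5586  0.1251 -0.0057] yaw 90.1 F [-10.7   4.    8.4] w 0.4 tilt 0.27
board [0.6322, 0.0217, 0.0] yaw 0.0 rel 2.67 cost 1886.0
FL [0.6922 0.1417] gap 9.4
FR [ 0.6922 -0.0983] gap -1.8
RL100 [0.5722 0.1217] gap 128.3
RR100 [ 0.5722 -0.0783] gap 119.0
```

View pics/ov18.png

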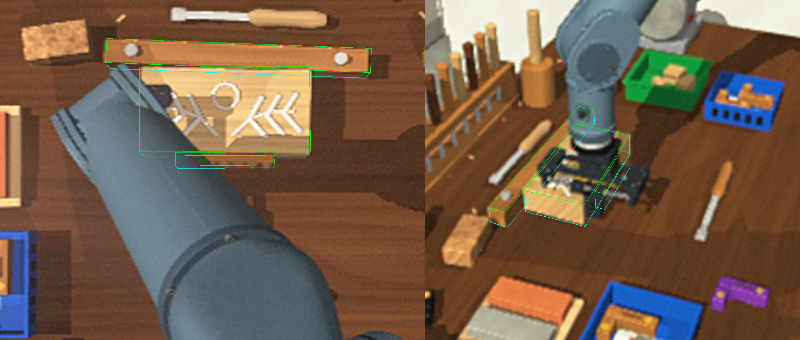

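```bash
python3 -m jog '[[[0,0.2,0],0],[[0,0,0],0]]'; python3 -m jog '[[[0,0.2,0],0],[[0,0,0],0]]' ; python3 -m jog '[[[0,0.1,0],0],[[0,0,0],0]]'
```

```text
time: 90.6
tool_pos: [0.5619, 0.1257, -0.0057]
tcp_rot: [0.706, 0.708, -0.001, -0.002]
contact_force: [-13.0, 4.2, 8.8]
grip_width: 0.004
time: 90.8
tool_pos: [0.565, 0.1261, -0.0058]
tcp_rot: [0.706, 0.708, -0.002, -0.003]
contact_force: [-13.6, 5.0, 10.3]
grip_width: 0.006
time: 91.0
tool_pos: [0.5649, 0.126, -0.0059]
tcp_rot: [0.706, 0.708, -0.003, -0.004]
contact_force: [-19.8, 4.1, 16.0]
grip_width: 0.001
```

```bash
python3 -m jog '[[[0,0.1,0],0],[[0,0,0],0]]'; python3 -m jog '[[[0,-0.5,0],0],[[0,-0.5,-0.5],0],[[0,0,-1],0],[[0,0,-1],0],[[0,0,-1],0],[[0,0,-0.5],0],[[0,0,0],0]]';python3 go.py .543,-.077,.075,90; python3 -m jog '[[[-1,0,0],0],[[-1,0,0],0],[[-1,0,0],0],[[-1,0,0],0],[[-1,0,0],0],[[-1,0,0],0],[[-1,0,0],0],[[-1,0,0],0],[[-1,0,0],0],[[-1,0,0],0]]'; python3 go.py; python3 bd.py 19 .633,.02,-.04
```

```text
time: 91.2
tool_pos: [0.5648, 0.126, -0.006]
tcp_rot: [0.706, 0.708, -0.005, -0.005]
contact_force: [-25.2, 4.1, 21.4]
grip_width: 0.005
time: 91.9
tool_pos: [0.5548, 0.123, 0.0758]
tcp_rot: [0.708, 0.707, 0.002, 0.001]
contact_force: [0.3, 0.1, -0.5]
grip_width: 0.003
t 91.9 pos [0.5548 0.123  0.0758] yaw 89.9 F [ 0.3  0.1 -0.5] w 0.3 tilt 0.22
-> 0.5430,-0.0770,0.0750 yaw 90.0: turn -0.01 | xyz units [-10.    -0.59   0.04] | n=11 per row [-0.909 -0.053  0.004]
time: 92.9
tool_pos: [0.5525, -0.078, 0.0731]
tcp_rot: [0.707, 0.707, -0.0, -0.0]
contact_force: [-0.9, 0.5, 0.6]
grip_width: 0.007
t 92.9 pos [ 0.5525 -0.078   0.0731] yaw 90.0 F [-0.9  0.5  0.6] w 0.7 tilt 0.06
board [0.6351, 0.0194, -0.0617] yaw -3.53 rel -0.87 cost 1390.0
FL [0.7024 0.1355] gap -1.1
FR [ 0.6876 -0.104 ] gap 2.6
RL100 [0.5814 0.1229] gap 119.2
RR100 [ 0.569  -0.0767] gap 122.2
```

View pics/ov19.png

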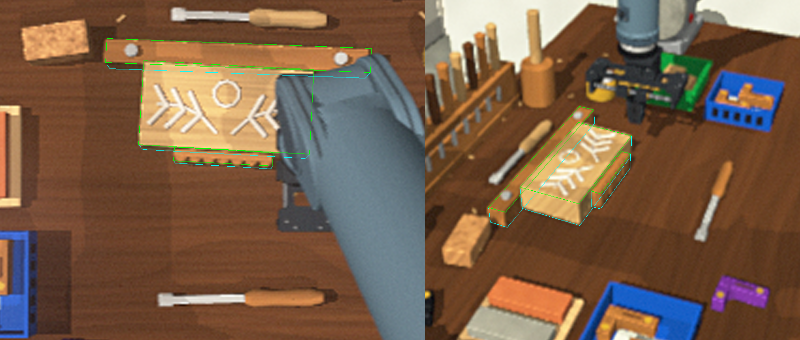

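```bash
python3 -m jog '[[[0,-0.65,0],0],[[0,0,0],0],[[0,0,1],0],[[0,0,1],0],[[0,0,1],0],[[0,0,0.7],0],[[0,0,0.3],0],[[0,0,0],0]]'; python3 go.py; python3 -m jog '[[[0,0.3,0],0],[[0,0.2,0],0],[[0,0.2,0],0],[[0,0,0],0]]';python3 -m jog '[[[0,0.15,0],0],[[0,0,0],0]]';python3 -m jog '[[[0,0.1,0],0],[[0,0,0],0]]'
```

```text
time: 93.8
tool_pos: [0.5398, -0.0763, -0.0067]
tcp_rot: [0.707, 0.707, -0.0, -0.001]
contact_force: [-0.0, 0.3, 0.4]
grip_width: 0.005
t 93.8 pos [ 0.5398 -0.0763 -0.0067] yaw 90.0 F [-0.   0.3  0.4] w 0.5 tilt 0.07
time: 94.2
tool_pos: [0.5518, -0.0772, -0.0059]
tcp_rot: [0.707, 0.707, -0.002, -0.001]
contact_force: [-7.7, 0.1, 6.6]
grip_width: 0.005
time: 94.4
tool_pos: [0.5534, -0.0777, -0.0061]
tcp_rot: [0.708, 0.707, -0.003, -0.002]
contact_force: [-11.6, -1.2, 9.1]
grip_width: 0.006
time: 94.6
tool_pos: [0.5549, -0.0782, -0.0061]
tcp_rot: [0.708, 0.706, -0.004, -0.002]
contact_force: [-12.1, -1.4, 9.9]
grip_width: 0.009
```

```bash
for i in 1; do python3 -m jog '[[[0,0.1,0],0],[[0,0,0],0]]'; python3 -m jog '[[[0,0.1,0],0],[[0,0,0],0]]'; done
```

```text
time: 94.8
tool_pos: [0.5549, -0.0782, -0.0063]
tcp_rot: [0.708, 0.706, -0.005, -0.003]
contact_force: [-17.4, -1.3, 14.9]
grip_width: 0.008
time: 95.0
tool_pos: [0.5548, -0.0782, -0.0066]
tcp_rot: [0.708, 0.706, -0.007, -0.005]
contact_force: [-22.7, -0.3, 19.6]
grip_width: 0.001
```

```bash
python3 -m jog '[[[0,-0.5,0],0],[[0,-0.5,-0.5],0],[[0,0,-1],0],[[0,0,-1],0],[[0,0,-1],0],[[0,0,-0.5],0],[[0,0,0],0]]'; python3 go.py .553,.125,.075,90;  python3 -m jog '[[[1,0,0],0],[[1,0,0],0],[[1,0,0],0],[[1,0,0],0],[[1,0,0],0],[[1,0,0],0],[[1,0,0],0],[[1,0,0],0],[[1,0,0],0],[[1,0,0],0]]'; python3 go.py .552,.125,-.006,90
```

```text
time: 95.7
tool_pos: [0.5446, -0.0771, 0.0758]
tcp_rot: [0.707, 0.707, 0.001, 0.002]
contact_force: [0.7, -0.3, -0.0]
grip_width: 0.006
t 95.7 pos [ 0.5446 -0.0771  0.0758] yaw 90.0 F [ 0.7 -0.3 -0. ] w 0.5 tilt 0.23
-> 0.5530,0.1250,0.0750 yaw 90.0: turn -0.01 | xyz units [10.1   0.42  0.04] | n=11 per row [0.919 0.038 0.004]
time: 96.7
tool_pos: [0.5426, 0.1238, 0.073]
tcp_rot: [0.707, 0.707, -0.0, -0.0]
contact_force: [0.3, 0.3, 0.3]
grip_width: 0.009
t 96.7 pos [0.5426 0.1238 0.073 ] yaw 90.0 F [0.3 0.3 0.3] w 0.8 tilt 0.06
-> 0.5520,0.1250,-0.0060 yaw 90.0: turn -0.00 | xyz units [0.06 0.47 3.95] | n=1 per row [0.061 0.471 3.951]
```

```bash
python3 -m jog '[[[0.05,0.3,0],0],[[0,0,0],0],[[0,0,1],0],[[0,0,1],0],[[0,0,1],0],[[0,0,0.7],0],[[0,0,0.3],0],[[0,0,0],0]]'; python3 go.py; python3 -m jog '[[[0,0.3,0],0],[[0,0.2,0],0],[[0,0.15,0],0],[[0,0,0],0]]';python3 -m jog '[[[0,0.1,0],0],[[0,0,0],0]]';python3 -m jog '[[[0,0.1,0],0],[[0,0,0],0]]';python3 -m jog '[[[0,0.1,0],0],[[0,0,0],0]]'
```

```text
time: 97.5
tool_pos: [0.5487, 0.1232, -0.0068]
tcp_rot: [0.707, 0.707, -0.001, -0.0]
contact_force: [-0.4, 0.3, 0.1]
grip_width: 0.008
t 97.5 pos [ 0.5487  0.1232 -0.0068] yaw 89.9 F [-0.4  0.3  0.1] w 0.7 tilt 0.08
time: 97.9
tool_pos: [0.5632, 0.1241, -0.0056]
tcp_rot: [0.707, 0.707, 0.001, 0.0]
contact_force: [0.0, 0.1, 0.7]
grip_width: 0.007
time: 98.1
tool_pos: [0.5639, 0.1241, -0.0061]
tcp_rot: [0.707, 0.707, -0.0, -0.0]
contact_force: [-0.6, 0.3, 0.4]
grip_width: 0.005
time: 98.3
tool_pos: [0.5641, 0.124, -0.0063]
tcp_rot: [0.707, 0.707, -0.002, -0.001]
contact_force: [-6.5, -0.4, 4.4]
grip_width: 0.005
time: 98.5
tool_pos: [0.5641, 0.1241, -0.0065]
tcp_rot: [0.707, 0.707, -0.003, -0.002]
contact_force: [-11.4, -0.7, 9.9]
grip_width: 0.005
```

```bash
python3 -m jog '[[[0,0.1,0],0],[[0,0.1,0],0],[[0,0,0],0]]'; python3 -m jog '[[[0,-0.5,0],0],[[0,-0.5,-0.5],0],[[0,0,-1],0],[[0,0,-1],0],[[0,0,-1],0],[[0,0,-1],0],[[0,-1,-1],0],[[0,-1,0],0],[[0,-1,0],0],[[0,-1,0],0]]';python3 -m jog '[[[0,-1,0],0],[[0,-1,-1],0],[[0,0,-1],0],[[0,0,0],0]]'; python3 go.py; python3 bd.py 20 .634,.02,-.045
```

```text
time: 98.8
tool_pos: [0.5649, 0.1244, -0.0068]
tcp_rot: [0.707, 0.708, -0.005, -0.003]
contact_force: [-20.1, -0.3, 16.6]
grip_width: 0.003
time: 99.8
tool_pos: [0.4718, 0.124, 0.1048]
tcp_rot: [0.707, 0.707, 0.001, 0.001]
contact_force: [0.0, -0.4, -0.4]
grip_width: 0.005
time: 100.2
tool_pos: [0.4337, 0.1246, 0.1465]
tcp_rot: [0.707, 0.707, 0.002, 0.002]
contact_force: [0.1, 0.4, -0.3]
grip_width: 0.005
t 100.2 pos [0.4337 0.1246 0.1465] yaw 90.0 F [ 0.1  0.4 -0.3] w 0.4 tilt 0.32
board [0.6372, 0.0203, -0.0466] yaw -2.67 rel -0.0 cost 1721.0
FL [0.7027 0.1374] gap -1.4
FR [ 0.6916 -0.1024] gap -1.4
RL100 [0.5819 0.123 ] gap 118.6
RR100 [ 0.5726 -0.0768] gap 118.6
```

View pics/ov20.png

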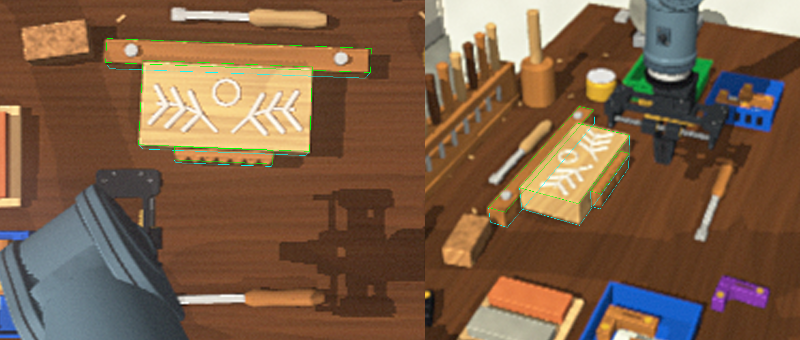

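```bash
python3 - <<'E'
from h import *
im=load("20")
t=im["top"]["frame"][105:150,215:325,::-1]; s=im["side"]["frame"][150:230,190:290,::-1]
cv2.imwrite("pics/z20.png",cv2.resize(t,(792,324),interpolation=cv2.INTER_CUBIC)); cv2.imwrite("pics/z20s.png",cv2.resize(s,(700,560),interpolation=cv2.INTER_CUBIC))
E
```

```text
(no output)
```

View pics/z20.png

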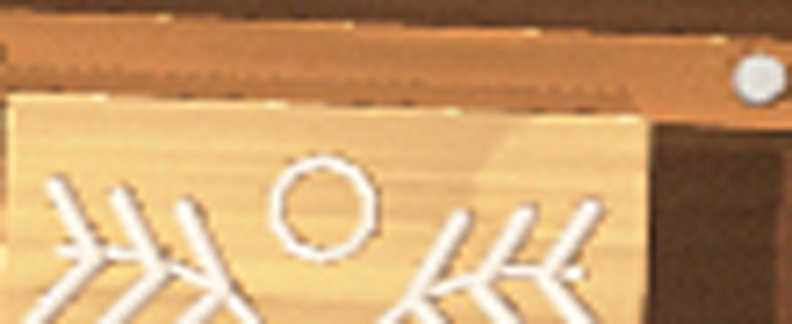

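View pics/z20s.png

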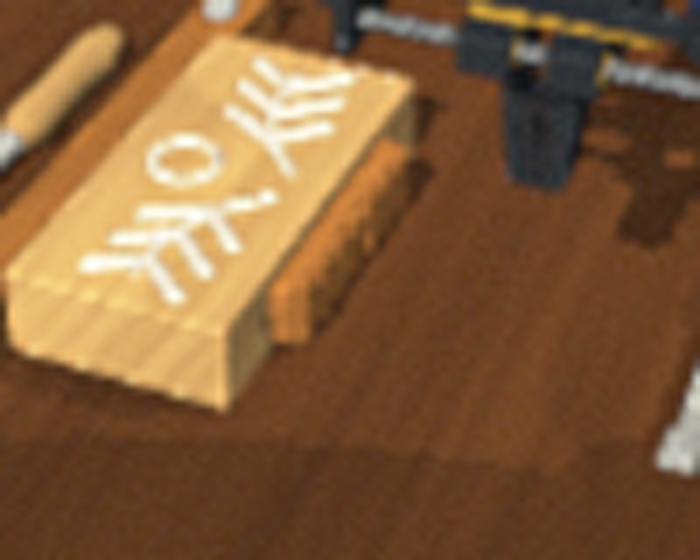

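```bash
python3 -m jog '[[[-1,0,0],0],[[-1,0,0],0],[[-1,0,0],0],[[-1,0,0],0],[[-1,0,0],0],[[-1,0,0],0],[[-1,0,0],0],[[-1,0,-0.5],0],[[0,0,0],0],[[0,0,0],0]]'; python3 - <<'E'
from h import *
im=snap("21")
t=im["top"]["frame"][:,:,::-1]; s=im["side"]["frame"][90:330,90:360,::-1]
cv2.imwrite("pics/z21.png",cv2.resize(t,(800,600),interpolation=cv2.INTER_CUBIC)); cv2.imwrite("pics/z21s.png",cv2.resize(s,(675,600),interpolation=cv2.INTER_CUBIC))
E
```

```text
time: 101.3
tool_pos: [0.432, -0.0358, 0.1534]
tcp_rot: [0.708, 0.707, -0.0, -0.0]
contact_force: [-0.6, -0.6, 0.3]
grip_width: 0.009
```

View pics/z21.png

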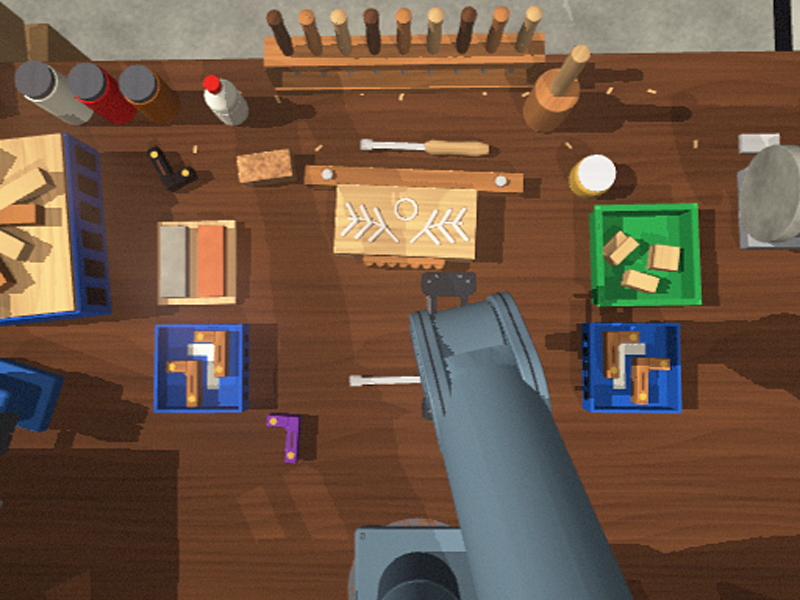

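View pics/z21s.png

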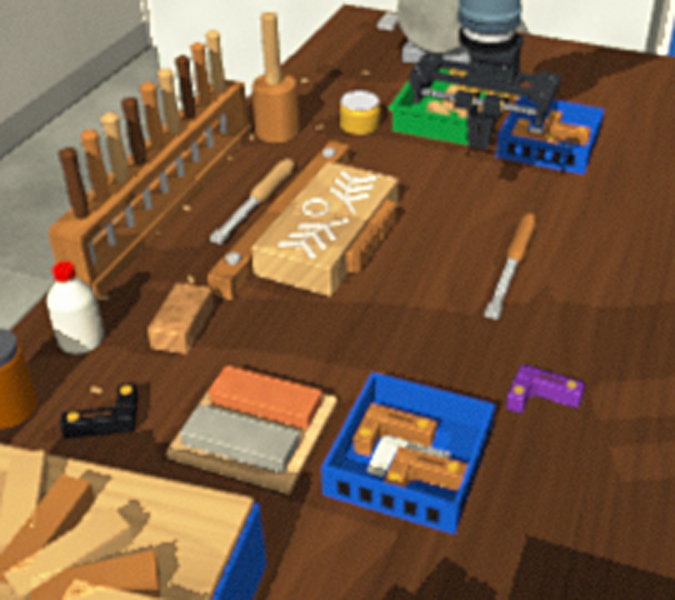

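```bash
python3 -c "
from cell import close_job
print(close_job())"
```

```text
the job is handed in; nothing more can be done
None
```

The bench is ready and the job was handed in at about 101 s of the 210 s allowed. `close_job` gives no verdict.

**Offcuts and brackets:** The three offcuts that were there (b, c and d) are in the green tub. The two left-hand brackets lie flat in the left crate and the two right-hand ones in the right crate.

**Board:** After the offcuts and brackets were away, I walked it forward with alternating pushes on its plain rear corners. The largest angle to the stop I measured between pushes was about 11°. At the end neither end moved further under 20–25 N.

**Last checks:**
- The final fit shows the board at 0.0° to the stop, and the pictures show no gap along the front edge. The fit puts both front corners 1.4 mm past the stop face, which is within the 2 mm calibration.
- My last press on the left corner moved it about 0.7 mm. I did not press the right corner again afterwards, so a gap of a fraction of a millimetre there is possible.
- The final top and side pictures show the gouges, tin, sanding block and the black and purple look-alikes where they were, except that the arm hides the near gouge's handle in the top view (the side view shows it).

**What disagreed:** The reported tool height read about 22 mm lower than the real fingertips. My first grasp closed above offcut d without touching it. I confirmed the offset in the side picture and allowed for it from then on.

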